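# Weigh out a batch of brass ball knobs on the spring scale

## Task

Weigh out a batch of brass knobs: first take the steel sleeve that was left in the hanging scale pan and put it in the blue tray, then pour knobs from the scoop into the pan until their weight brings the pan down on its rubber stop. Spill no knobs, set the sleeve and the scoop down rather than dropping them, and leave the scoop standing flat on its black mat. Do not knock the scale, and leave the other things on the bench where they are.

Things in the scene. Friction and masses are not known exactly. Their poses are not given: they have to be found in the camera images.
- scale: Batch scale, fixed: cream base plate (170 mm wide, 16 mm thick, from x = -90 to +165), steel column, arm and spring tube from which the pan hangs. Origin: on the bench below the pan's middle; z up, +x to the column, so the pan's open side is at -x, roughly facing the robot. Column 26 mm thick at x = +130, 460 mm high; arm 30 mm wide, 427 to 453 mm up, from the column to above the pan's middle.
- tube_end (a point): Lower end of the cream spring tube, over the pan's middle, 300 mm above the bench; the tube is 42 mm thick and runs up from here to the arm. Tube, arm and stirrup are in the way of a tool that stands upright over the middle of the pan.
- pan (a joint): How far the pan has come down, in m: 0 empty, 0.030 on the rubber stop. It moves straight down, stiffness 60 N/m: about 7 mm for each knob (42 g, give or take 15 percent), 21 mm with the sleeve alone in it. Five knobs always bring it to the stop; four do not always.
- pan_floor (a point): Middle of the pan's inner floor, 79 mm above the bench when empty; axes as the scale's. Round aluminium dish, 194 mm across at the rim, rim 42 mm above this point, flat floor 135 mm across, wall 3 mm. It hangs on a steel stirrup: upright legs (10 mm wide) at x = 0, y = +-101 mm and a crossbar 217 mm above this point.
- sleeve: Steel tool-rest sleeve: an upright tube, outside 26 mm, bore 18 mm, 50 mm high, 130 g, standing in the half of the pan that is nearer the robot. Origin: middle of its lower end; z along the tube.
- sleeve_mid (a point): Centre of the sleeve, half-way up, 25 mm above its lower end.
- tray: Blue open tray, fixed: 130 (x) x 170 (y) x 35 mm high, walls and floor 4 mm. Origin: middle of its underside.
- mat: Black rubber mat, fixed: 220 (x) x 120 (y) x 4 mm thick. Origin: middle of its underside. The scoop stands on it.
- scoop: Aluminium scoop, about 220 g. Origin: middle of its underside; x to the pouring lip, z up. Open trough, 70 mm wide, walls 40 mm high at back and sides, 3 mm sheet; flat floor from x = -55 to +50 mm, then a ramp rising 20 degrees to the lip, so the knobs stay in within 15 degrees of level and roll out when it is tipped 30 to 45 nose-down. A wooden handle slopes up from the back wall.
- scoop_mid (a point): Point in the middle of the scoop, 20 mm above its underside; axes as the scoop's.
- scoop_grip (a point): Where to hold the scoop: middle of the handle, x = -107, z = +75 mm from the scoop's origin; axes as the scoop's. Straight bar 18 mm wide (y), 24 mm thick, rising 40 degrees to the back; 26 mm of it is behind this point, 70 mm ahead. Held by a tool leaning back along the handle, the tool comes upright as the scoop tips; held by an upright tool, it would lean into the scale.
- scoop_lip (a point): Middle of the edge of the scoop's pouring lip: x = +84, z = +15 mm from the scoop's origin; axes as the scoop's.
- knob1: Brass ball knob, 22 mm ball, about 42 g, at first in the scoop. Origin: its centre.
- knob2: Brass ball knob, 22 mm ball, about 42 g, at first in the scoop. Origin: its centre.
- knob3: Brass ball knob, 22 mm ball, about 42 g, at first in the scoop. Origin: its centre.
- knob4: Brass ball knob, 22 mm ball, about 42 g, at first in the scoop. Origin: its centre.
- knob5: Brass ball knob, 22 mm ball, about 42 g, at first in the scoop. Origin: its centre.
- knob6: Brass ball knob, 22 mm ball, about 42 g, at first in the scoop. Origin: its centre.
- block: Bystander: cork sanding block 110 x 62 x 30 mm with a red face below. Origin: middle of its underside.
- goblet: Bystander: small turned goblet of pale wood, 52 mm across, 75 mm high; tips easily. Origin: middle of its foot.
- oil: Bystander: amber oil bottle, 64 mm across, 170 mm high. Origin: middle of its foot.
- vase: Bystander: turned vase of dark wood, 84 mm across, 130 mm high. Origin: middle of its foot.
Things that resemble listed ones, but are neither listed nor needed, are in the scene too. Several things have the shape of the tray; the one meant has the colours described above. Of the things that look like the scoop, take the one that is farthest from the robot's base at the start.

How it is judged (in metres and radians):
On the way, in this order (a step that is already met when the one before it is completed fails the run):
1. the sleeve lies released in the tray, and every knob is still in the scoop (x of sleeve_mid in the frame of tray between -0.065 and 0.065 m and y of sleeve_mid in the frame of tray between -0.085 and 0.085 m and z of sleeve_mid in the frame of tray between 0 and 0.045 m and linear speed of sleeve below 0.03 m/s and contact force between sleeve and the fingers below 0.05 N and x of knob1 in the frame of scoop_mid between -0.06 and 0.085 m and y of knob1 in the frame of scoop_mid between -0.038 and 0.038 m and z of knob1 in the frame of scoop_mid between -0.02 and 0.035 m and x of knob2 in the frame of scoop_mid between -0.06 and 0.085 m and y of knob2 in the frame of scoop_mid between -0.038 and 0.038 m and z of knob2 in the frame of scoop_mid between -0.02 and 0.035 m and x of knob3 in the frame of scoop_mid between -0.06 and 0.085 m and y of knob3 in the frame of scoop_mid between -0.038 and 0.038 m and z of knob3 in the frame of scoop_mid between -0.02 and 0.035 m and x of knob4 in the frame of scoop_mid between -0.06 and 0.085 m and y of knob4 in the frame of scoop_mid between -0.038 and 0.038 m and z of knob4 in the frame of scoop_mid between -0.02 and 0.035 m and x of knob5 in the frame of scoop_mid between -0.06 and 0.085 m and y of knob5 in the frame of scoop_mid between -0.038 and 0.038 m and z of knob5 in the frame of scoop_mid between -0.02 and 0.035 m and x of knob6 in the frame of scoop_mid between -0.06 and 0.085 m and y of knob6 in the frame of scoop_mid between -0.038 and 0.038 m and z of knob6 in the frame of scoop_mid between -0.02 and 0.035 m), for 0.1 s.
2. poured knobs alone hold the pan down on its stop, with the sleeve in the tray and no knob spilled (x of sleeve_mid in the frame of tray between -0.065 and 0.065 m and y of sleeve_mid in the frame of tray between -0.085 and 0.085 m and z of sleeve_mid in the frame of tray between 0 and 0.045 m and linear speed of sleeve below 0.03 m/s and contact force between sleeve and the fingers below 0.05 N and value of joint pan above 0.0285 m and contact force between scale and the fingers below 0.2 N and contact force between scale and scoop below 0.2 N and ((horizontal distance between knob1 and pan_floor below 0.095 m and z of knob1 in the frame of pan_floor between 0 and 0.05 m) or (x of knob1 in the frame of scoop_mid between -0.06 and 0.085 m and y of knob1 in the frame of scoop_mid between -0.038 and 0.038 m and z of knob1 in the frame of scoop_mid between -0.02 and 0.035 m)) and ((horizontal distance between knob2 and pan_floor below 0.095 m and z of knob2 in the frame of pan_floor between 0 and 0.05 m) or (x of knob2 in the frame of scoop_mid between -0.06 and 0.085 m and y of knob2 in the frame of scoop_mid between -0.038 and 0.038 m and z of knob2 in the frame of scoop_mid between -0.02 and 0.035 m)) and ((horizontal distance between knob3 and pan_floor below 0.095 m and z of knob3 in the frame of pan_floor between 0 and 0.05 m) or (x of knob3 in the frame of scoop_mid between -0.06 and 0.085 m and y of knob3 in the frame of scoop_mid between -0.038 and 0.038 m and z of knob3 in the frame of scoop_mid between -0.02 and 0.035 m)) and ((horizontal distance between knob4 and pan_floor below 0.095 m and z of knob4 in the frame of pan_floor between 0 and 0.05 m) or (x of knob4 in the frame of scoop_mid between -0.06 and 0.085 m and y of knob4 in the frame of scoop_mid between -0.038 and 0.038 m and z of knob4 in the frame of scoop_mid between -0.02 and 0.035 m)) and ((horizontal distance between knob5 and pan_floor below 0.095 m and z of knob5 in the frame of pan_floor between 0 and 0.05 m) or (x of knob5 in the frame of scoop_mid between -0.06 and 0.085 m and y of knob5 in the frame of scoop_mid between -0.038 and 0.038 m and z of knob5 in the frame of scoop_mid between -0.02 and 0.035 m)) and ((horizontal distance between knob6 and pan_floor below 0.095 m and z of knob6 in the frame of pan_floor between 0 and 0.05 m) or (x of knob6 in the frame of scoop_mid between -0.06 and 0.085 m and y of knob6 in the frame of scoop_mid between -0.038 and 0.038 m and z of knob6 in the frame of scoop_mid between -0.02 and 0.035 m))), for 0.2 s.
At the end, for the whole second after the job is handed in: Sleeve released at rest in the tray; pan within 1.5 mm of its stop under the knobs alone; every knob at rest in the pan or the scoop; scoop released, at rest and flat (within 4.5 degrees) on the mat, its middle within 60 mm of the mat's middle (all of step 2 and horizontal distance between scoop_mid and mat below 0.06 m and angle between scoop_mid's own z axis and vertical below 0.08 rad and height (world z) of scoop_mid below 0.029 m and linear speed of scoop below 0.02 m/s and contact force between scoop and the fingers below 0.05 N and linear speed of each of knob1, knob2, knob3, knob4, knob5, knob6 below 0.05 m/s); the robot touches nothing.
It fails at once if a bystander is moved more than 15 mm or tipped (distance of any of block, goblet, oil, vase from where it was at the start of the episode above 0.015 m or angle between any of block, goblet, oil, vase's own z axis and vertical above 0.2 rad).
It fails at once if the sleeve or the scoop is dropped (falls free faster than 0.7 m/s, about 25 mm) ((contact force between sleeve and the fingers below 0.02 N and contact force between sleeve and tray below 0.02 N and linear speed of sleeve above 0.7 m/s) or (contact force between scoop and the fingers below 0.02 N and contact force between scoop and mat below 0.02 N and linear speed of scoop above 0.7 m/s)).
It fails at once if the scale or its pan is knocked or pushed with more than 15 N by the robot or the scoop (contact force between scale and the arm above 15 N or contact force between scale and the fingers above 15 N or contact force between scale and scoop above 15 N).
It also fails if it takes over 72 s, if anything falls off the work surface, if the arm or the gripper's body presses on something with over 40 N, if the wrist force passes 120 N, or if a joint passes its speed limit or range.

## Robot

A 6-joint arm with a two-finger parallel gripper is mounted at the origin on the work surface. World frame = base frame: x ahead of the robot, y to its left, z up, the work surface at z = 0. Lengths are in mm, angles in rad, forces in N, time in s.
With the tool pointing down it reaches from about 400 to 825 mm from the base axis. Payload 7 kg.
Tool frame: the origin (TCP) lies at the very end of the fingers, on their centre line; the grasp point (between the pads) lies 19 mm behind it; z points along the fingers, y is the line along which they close (so a half turn about z gives the same grasp; the last joint's range is limited). The gripper opens to 85 mm and grips with 20 to 120 N. Pads are 22 mm wide; open, the fingers measure 114 mm over their backs; the gripper's body (76 mm by 85 mm) begins 54 mm behind the grasp point. The pads swing forward as they close: fully open they stand 13 mm farther back than shut.
Start: joints at [1.419, 0.359, 0.012, 0, -1.224, -0.288], TCP at [287.392, 610.738, 231.302] pointing down, gripper open.
Joint ranges: [-3.07, 3.07], [-1.43, 2.12], [-1.02, 1.25], [-3.03, 1.67], [-3.05, -0], [-3.03, 3.03]. Speed limits (rad/s): [2.39, 2.39, 3.01, 3.14, 3.14, 3.14].

## Interface

Orientations are given as a 3x3 rotation matrix whose columns are the frame's x, y, z axes.
In Python, from cell import bot, vision gives the robot as it stands.
- The arm moves only by the tool jog_arm, never from a script. Its argument "increments" is a list of rows, each a list of 3 entries, a list of its own where there are three numbers: the shift along the tool's x, y, z normalised to -1 to 1, where 1 is 0.8 m, then the turn, a rotation vector about the tool's x, y, z normalised to -1 to 1, where 1 is pi/2 rad, then the opening, from -1 (shut) to 1 (fully open). In form: [[[dx, dy, dz], [wx, wy, wz], hand], ...]. A call has 1 to 5 rows; each row shifts and turns the commanded pose from where the row before left it, along the tool's axes as they then stand; what a row does not reach is not made up. A row lasts 1/8 s, in which the tool goes at most 62.5 mm and 10.7 degrees, less where a joint would pass 70% of its speed; a pose out of reach is approached as far as the arm can. A call with a number of a shift or a turn outside -1 to 1 is refused whole. A call with a gripper value outside its range is refused whole. The fingers move at their own pace and stop on an object; "grip_force" is the grip in N (left out, the last holds). Time passes only in rows, so rows that do not move let the fingers close. It gives the time, the measured TCP pose, the force, the opening and the grip force at its end, in the units of the state.
- bot.read_state(): the state, without advancing time (a new reading comes with each control period).
- vision.read_camera(name): name is "side" or "top" or "wrist"; returns a dict with "color" (400x640x3 uint8, blue, green, red), "fx", "fy", "cx", "cy" (pixels), "rvec" (rotation vector, rad) and "tvec" (3), from world to camera coordinates, as OpenCV has them. Camera axes: x right, y down, z forward; pixel columns grow to the right and rows downward; lengths in mm; the calibration is good to about 2 mm. A picture is of the moment at which its call begins. There is no depth.
- bot.close_job(): hands the job in; it is judged then, once.
Trained networks look in the newest picture that a camera, given by its name, has taken for a name from the list of things; names that differ only in an ending like _2 or _b are one class to them, and where a whole thing is asked for, a point or a joint stands for the part that bears it (a point fixed in the world has none). Each returns a list of dicts, best first, with "conf" (0 to 1); they miss things now and then, are a little off and sometimes report something else, mostly with a low value. They report only what shows in the picture. A call takes as long as a camera call. They do not tell look-alikes from the thing itself.
- vision.find_in(camera, name): "extent" ([centre column, centre row, width, height] in pixels, round what is visible of it).
- vision.tip_of(camera, name): "position" ([row, column] in pixels: a listed point, or the origin of a listed thing).
The state is a dict: "time_s": time; "joint_pos": joint angles; "dq": joint speeds; "joint_torque": joint torques, N m; "tcp_pos": TCP position; "ee_rot": TCP orientation; "ft_force": force on the tool from outside, world axes, zero at the start; "ft_torque": the same for the moment, N m; "gripper_width": finger opening in mm; "grip_force": force on a finger pad.
Only numpy, scipy, OpenCV 4.12 (cv2) and the standard library are available. Lean on these libraries where they do the work, as an engineer would, in place of code of your own. Each camera call takes 0.05 s, during which the arm holds its last target. There are 200 camera calls.

## Working session

There is one attempt and no reset: what is moved stays moved. The work goes in short steps, Python scripts to look and compute and a tool call to move; the robot and the scene stay as the last step left them, time stands still between calls to the robot, and variables do not carry over. Pictures are saved under pics/ and viewed, at most 10 in all, crops included, and the job is handed in when it is done.

Besides the shell and the picture viewer there is one more tool, called after "Request:" in YAML: its name, and indented under it one key for each argument. jog_arm: Moves the arm, as the interface text tells. Its arguments: {"type":"object","properties":{"increments":{"type":"array"},"grip_force":{"type":"number"}},"required":["increments"]}

```bash
ls; mkdir -p pics
cat > h.py <<'E'
import numpy as np, cv2
from cell import bot, vision
def cam(n):
    c=vision.read_camera(n); c['R']=cv2.Rodrigues(np.array(c['rvec'],float))[0]; c['t']=np.array(c['tvec'],float).ravel(); return c
def ray(c,u,v):
    d=c['R'].T@np.array([(u-c['cx'])/c['fx'],(v-c['cy'])/c['fy'],1]); return -c['R'].T@c['t'],d
def atz(c,u,v,z):
    o,d=ray(c,u,v); return o+d*(z-o[2])/d[2]
def proj(c,p):
    q=c['R']@np.array(p,float)+c['t']; return q[0]/q[2]*c['fx']+c['cx'],q[1]/q[2]*c['fy']+c['cy']
def tri(obs):
    A=np.zeros((3,3));b=np.zeros(3)
    for c,u,v in obs:
        o,d=ray(c,u,v);d/=np.linalg.norm(d);M=np.eye(3)-np.outer(d,d);A+=M;b+=M@o
    return np.linalg.solve(A,b)
E
python3 - <<'E'
from h import *
np.set_printoptions(precision=1,suppress=True)
ims=[]
for n in('top','side'):
    c=cam(n); cv2.imwrite(f'pics/{n}0.png',c['color']); print(n,-c['R'].T@c['t'],c['fx'])
    for o in('scale','tube_end','pan_floor','sleeve','sleeve_mid','tray','mat','scoop','scoop_mid','scoop_grip','scoop_lip','knob1','block','goblet','oil','vase'):
        print(o,[(np.round(d['position'][::-1],0).astype(int).tolist(),round(d['conf'],2)) for d in vision.tip_of(n,o)[:8]])
print(bot.read_state())
E
```

```text
pics
top [ 444.2   55.7 1079.4] 361.79335087971015
scale [([446, 186], 0.82)]
tube_end [([499, 160], 0.6)]
pan_floor [([456, 180], 0.59)]
sleeve [([462, 192], 0.54), ([231, 190], 0.33)]
sleeve_mid [([463, 190], 0.55)]
tray [([442, 302], 0.97), ([348, 178], 0.61), ([230, 148], 0.27)]
mat [([237, 182], 0.95), ([347, 180], 0.42)]
scoop [([240, 174], 0.96), ([194, 269], 0.57)]
scoop_mid [([236, 177], 0.78), ([191, 272], 0.72)]
scoop_grip [([238, 210], 0.89), ([148, 272], 0.89)]
scoop_lip [([229, 151], 0.7), ([221, 267], 0.69), ([296, 256], 0.62), ([237, 182], 0.49)]
knob1 [([234, 183], 0.62), ([240, 179], 0.54), ([295, 256], 0.5), ([234, 192], 0.47), ([245, 188], 0.47), ([231, 171], 0.46), ([243, 172], 0.38)]
block [([295, 255], 0.57)]
goblet [([392, 251], 0.78), ([292, 258], 0.23), ([500, 161], 0.21)]
oil [([396, 131], 0.68)]
vase [([297, 122], 0.68)]
side [ 354.9 -770.8 1014. ] 457.66498557813213
scale [([392, 369], 0.91), ([333, 186], 0.71)]
tube_end []
pan_floor [([394, 358], 0.68)]
sleeve [([381, 364], 0.8)]
sleeve_mid [([378, 362], 0.79), ([427, 300], 0.65)]
tray [([357, 272], 0.95
[... 293 characters left out ...]
, 176], 0.86), ([250, 188], 0.83)]
knob1 [([334, 182], 0.6), ([316, 185], 0.55), ([327, 185], 0.38)]
block [([264, 234], 0.68), ([352, 178], 0.61)]
goblet [([288, 320], 0.91)]
oil [([428, 296], 0.59)]
vase [([400, 214], 0.84), ([324, 184], 0.56)]
{'time_s': 1.7, 'joint_pos': array([ 1.4,  0.4,  0. ,  0. , -1.2, -0.3]), 'dq': array([ 0.,  0.,  0.,  0., -0.,  0.]), 'joint_torque': array([  0. , -58.3,  29.4,   6.9,  -0. ,  -0. ]), 'tcp_pos': array([287.4, 610.7, 231.3]), 'ee_rot': array([[ 0.9, -0.4,  0. ],
       [-0.4, -0.9, -0. ],
       [ 0. ,  0. , -1. ]]), 'ft_force': array([-1.1,  0.3, -0.1]), 'ft_torque': array([-0. ,  0.1, -0. ]), 'grip_force': 0.0, 'gripper_width': 85.32780958771468}
```

View pics/top0.png

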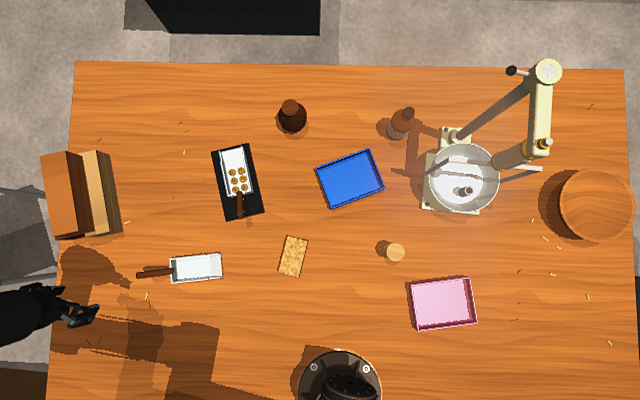

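View pics/side0.png

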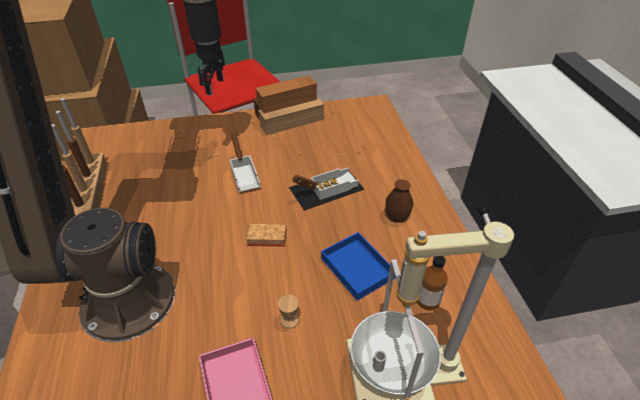

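Run:
```python
from h import *
np.set_printoptions(precision=1,suppress=True)
T=cam('top');S=cam('side')
for n,a,b in [('scale',(446,186),(392,369)),('pan_floor',(456,180),(394,358)),('sleeve',(462,192),(381,364)),('sleeve_mid',(463,190),(378,362)),('tray',(442,302),(357,272)),('trayB',(348,178),(233,387)),('mat',(237,182),(331,184)),('scoopmid',(236,177),(331,182)),('grip',(238,210),(299,182)),('lip',(229,151),(353,176)),('scoop2',(191,272),(243,169)),('grip2',(148,272),(233,139)),('lip2',(221,267),(250,188)),('block',(295,255),(264,234)),('goblet',(392,251),(288,320)),('oil',(396,131),(428,296)),('vase',(297,122),(400,214))]:
    p=tri([(T,*a),(S,*b)]); print(n,p,np.subtract(proj(T,p),a),np.subtract(proj(S,p),b))
```

```text
scale [ 612.8 -314.3  -15.7] [ 0.7 -3.3] [-4.3  0.6]
pan_floor [ 614.9 -319.7   49. ] [ 0.2 -1.2] [-1.6  0.3]
sleeve [ 579.6 -332.4   59.5] [ 0.2 -1.3] [-1.7  0.2]
sleeve_mid [ 578.4 -330.8   68. ] [-0.1  0.7] [ 0.9 -0.2]
tray [ 423.2 -228.5  328.7] [ 20.2 -52.7] [-59.8 -10.3]
trayB [ 437.6 -117.7 -141.1] [27.1 60.6] [ 68.2 -51.1]
mat [606.  315.9  14.9] [ 0.5 -3.4] [-3.1  0.4]
scoopmid [613.4 319.   20.6] [ 0.2 -1.2] [-1.1  0.2]
grip [509.2 300.5  55.8] [-0.   0.1] [ 0.1 -0. ]
lip [694.9 347.    8.3] [ 0.2 -1.3] [-1.2  0.2]
scoop2 [334.7 433.7  29.3] [ 0.4 -2. ] [-1.7 -0.1]
grip2 [325.8 536.4  79.4] [-0.4  1.9] [1.6 0.1]
lip2 [349.4 352.1  13.3] [ 0.4 -1.8] [-1.7 -0.1]
block [380.6 137.3  17.6] [-0.2  1.5] [ 1.5 -0.1]
goblet [ 403.  -147.6    0.2] [-0.   0.2] [ 0.2 -0. ]
oil [ 765.7 -155.7   11. ] [ 0.2 -1.1] [-1.3  0.3]
vase [789.4 143.4  10.3] [ 0.2 -1.7] [-1.6  0.4]
```

Top view: the scoop with knobs stands on the black mat at (236,180). A look-alike scoop, empty and nearer the base, is at (195,268). The blue tray is at (349,178), with a pink look-alike at (442,302). The pan is at (464,178) with the sleeve at (462,191). Bystanders are the block (293,256), goblet (393,252), oil (401,125) and vase (292,116). I choose the mat scoop, because it's farther from the base, and the blue tray. Next is the close crop and edge measurements.

Run:
```python
from h import *
np.set_printoptions(precision=1,suppress=True)
T=cam('top');S=cam('side')
a=cv2.resize(T['color'][135:225,205:265],None,fx=6,fy=6,interpolation=cv2.INTER_CUBIC)
b=cv2.resize(T['color'][120:220,415:505],None,fx=4.4,fy=5.4,interpolation=cv2.INTER_CUBIC)
im=np.zeros((600,800,3),np.uint8);im[:540,:360]=a;im[:540,364:364+396]=b
cv2.imwrite('pics/crop1.png',im)
hsv=cv2.cvtColor(T['color'],cv2.COLOR_BGR2HSV)
def rect(m,z,nm):
    k,l,st,_=cv2.connectedComponentsWithStats(m); i=1+np.argmax(st[1:,4])
    c=max(cv2.findContours((l==i).astype(np.uint8),0,2)[0],key=cv2.contourArea)
    P=np.array([atz(T,u,v,z)[:2] for u,v in c[:,0]],np.float32)
    print(nm,cv2.minAreaRect(P),cv2.boxPoints(cv2.minAreaRect(P)).tolist())
m=cv2.inRange(hsv,(100,120,40),(125,255,255)); rect(m,35,'tray')
w=np.zeros_like(m);w[130:230,200:275]=1
m=cv2.inRange(hsv,(0,0,0),(180,255,55))*w; m=cv2.morphologyEx(m,cv2.MORPH_CLOSE,np.ones((3,3))); rect(m,4,'mat')
for n,C in(('top',T),('side',S)):
    print(n,[(o,vision.find_in(n,o)[:2]) for o in('sleeve','pan')])
```

```text
tray ((613.2306518554688, -17.080856323242188), (130.2578125, 170.927490234375), 22.331340789794922) [[520.5133056640625, 37.22676086425781], [585.459228515625, -120.88151550292969], [705.947998046875, -71.38847351074219], [641.0020751953125, 86.71980285644531]]
mat ((598.7240600585938, 320.3345947265625), (217.5316619873047, 117.72523498535156), 15.318227767944336) [[478.2720031738281, 348.3722839355469], [509.3725891113281, 234.8294219970703], [719.1761474609375, 292.2969055175781], [688.0755615234375, 405.83978271484375]]
top [('sleeve', []), ('pan', [])]
side [('sleeve', [{'extent': [377.6, 360.1, 10.2, 17.7], 'conf': 0.58}]), ('pan', [{'extent': [392.8, 330.2, 93.2, 139.6], 'conf': 0.75}, {'extent': [324.4, 184.5, 67.1, 27.2], 'conf': 0.7}])]
```

View pics/crop1.png

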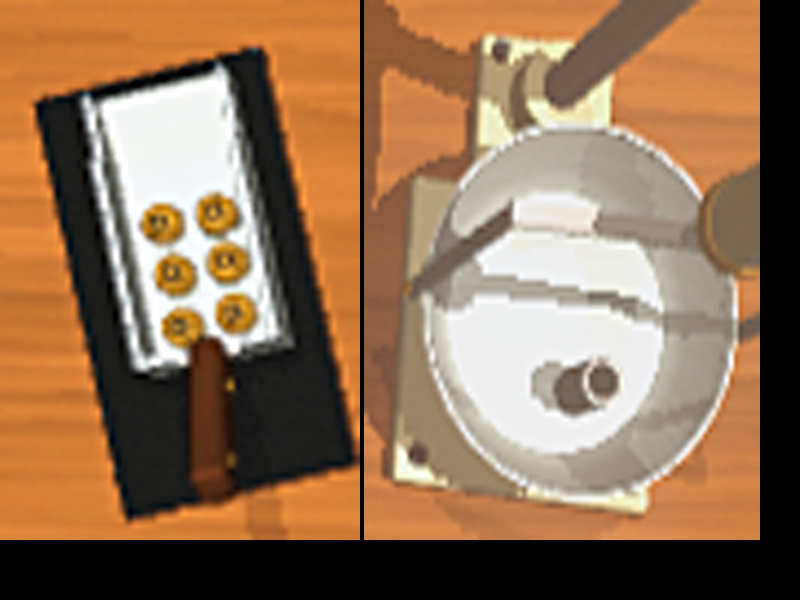

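The crop shows the six knobs in the mat scoop and its handle pointing to the robot side. The sleeve top is at crop (600,380), which is top-view pixel (468.6,190.4). The pan rim centre is near (464.5,177.4), and the plate's near corners are near (422,209) and (479,215).

Run:
```python
from h import *
np.set_printoptions(precision=1,suppress=True)
T=cam('top')
a=atz(T,422,208.9,16);b=atz(T,478.9,214.8,16);d=(b-a)/np.linalg.norm(b-a);x=np.array([-d[1],d[0],0]);x*=np.sign(x[0])
print('plate',a,b,np.linalg.norm(b-a),'yaw',np.degrees(np.arctan2(x[1],x[0])),'origin',(a+b)/2+90*x)
print('rim',atz(T,464.5,177.4,100), 'sleeve top',atz(T,468.6,190.4,108))
print('colfoot',atz(T,415+(545-364)/4.4,120+90/5.4,16))
f=lambda u,v:(205+u/6,135+v/6)
for n,p,z in[('back-left',(135,370),40),('back-right',(290,345),40),('lipL',(88,97),15),('lipR',(222,68),15),('backwallmid',(208,345),40),('handle end',(213,490),95)]:print(n,atz(T,*f(*p),z))
```

```text
plate [ 528.8 -231.3   16. ] [ 515.6 -396.4   16. ] 165.55632281051427 yaw -4.5669121160611725 origin [ 611.9 -321.    16. ]
rim [ 610.7 -323.4  100. ] sleeve top [ 574.3 -330.8  108. ]
colfoot [ 747.1 -332.5   16. ]
back-left [548.7 336.6  40. ]
back-right [562.6 261.8  40. ]
lipL [688.2 373.7  15. ]
lipR [704.4 306.9  15. ]
backwallmid [561.7 301.7  40. ]
handle end [489.  283.3  95. ]
```

```bash
cat > plan.py <<'E'
from h import *
from scipy.spatial.transform import Rotation as Ro, Slerp
def tool(head,tilt):
    h,t=np.radians([head,tilt]); f=np.array([np.cos(h),np.sin(h),0])
    z=np.sin(t)*f+np.array([0,0,-np.cos(t)]); y=np.array([np.sin(h),-np.cos(h),0])
    return np.c_[np.cross(y,z),y,z]
def plan(wps,p=None,R=None,v=55,w=9.5):
    """wps: (pos,R,hand[,n]); rows with rounded feedback"""
    s=bot.read_state(); p=np.array(s['tcp_pos'] if p is None else p,float); R=np.array(s['ee_rot'] if R is None else R,float)
    for wp in wps:
        tp,tR,h=np.array(wp[0],float),wp[1],wp[2]
        ang=np.degrees(np.linalg.norm(Ro.from_matrix(R.T@tR).as_rotvec()))
        n=max(1,int(np.ceil(max(np.linalg.norm(tp-p)/v,ang/w)))) if len(wp)<4 else wp[3]
        p0=p.copy();sl=Slerp([0,1],Ro.from_matrix([R,tR])); rows=[]
        for i in range(1,n+1):
            a=i/n; q=p0+(tp-p0)*a; Q=sl(a).as_matrix()
            d=np.round(R.T@(q-p)/800,4); r=np.round(Ro.from_matrix(R.T@Q).as_rotvec()/(np.pi/2),4)
            p=p+R@d*800; R=R@Ro.from_rotvec(r*np.pi/2).as_matrix(); rows.append([(d+0).tolist(),(r+0).tolist(),h])
        for i in range(0,n,5): print(str(rows[i:i+5]).replace(' ',''))
        print('->',p.round(1))
    return p,R
E
python3 - <<'E'
from plan import *
R=tool(-10,35)
plan([((530,200,240),R,1),((519,-321,179),R,0.4)])
E
```

```text
[[[0.0548,0.0373,-0.0012],[0.0057,0.043,-0.0182],1],[[0.0536,0.0388,0.0021],[0.0058,0.0429,-0.0182],1],[[0.0523,0.0404,0.0053],[0.0057,0.043,-0.0181],1],[[0.0506,0.0419,0.0085],[0.0057,0.0429,-0.0182],1],[[0.0488,0.0434,0.0114],[0.0057,0.043,-0.0182],1]]
[[[0.0466,0.0449,0.0142],[0.0058,0.0429,-0.0182],1],[[0.0443,0.0463,0.0169],[0.0057,0.043,-0.0181],1],[[0.0417,0.0477,0.0194],[0.0057,0.0429,-0.0182],1],[[0.0389,0.0491,0.0216],[0.0058,0.043,-0.0182],1]]
-> [530. 200. 240.]
[[[0.0038,0.0644,0.012],[0.0,0.0,0.0],0.4],[[0.0038,0.0643,0.0119],[0.0,0.0,0.0],0.4],[[0.0037,0.0644,0.012],[0.0,0.0,0.0],0.4],[[0.0038,0.0644,0.0119],[0.0,0.0,0.0],0.4],[[0.0038,0.0644,0.012],[0.0,0.0,0.0],0.4]]
[[[0.0038,0.0643,0.0119],[0.0,0.0,0.0],0.4],[[0.0038,0.0644,0.012],[0.0,0.0,0.0],0.4],[[0.0037,0.0644,0.0119],[0.0,0.0,0.0],0.4],[[0.0038,0.0643,0.012],[0.0,0.0,0.0],0.4],[[0.0038,0.0644,0.0119],[0.0,0.0,0.0],0.4]]
-> [ 519. -321.  179.]
```

Request:
jog_arm:
  increments:
    - [[0.055,0.037,-0.001],[0.006,0.043,-0.018],1]
    - [[0.054,0.039,0.002],[0.006,0.043,-0.018],1]
    - [[0.052,0.04,0.005],[0.006,0.043,-0.018],1]
    - [[0.051,0.042,0.008],[0.006,0.043,-0.018],1]
    - [[0.049,0.043,0.011],[0.006,0.043,-0.018],1]

```text
time_s: 2.78
tcp_pos: [423.4, 381.7, 237.3]
ee_rot: [[0.9, -0.287, 0.328], [-0.278, -0.958, -0.076], [0.335, -0.023, -0.942]]
ft_force: [0.8, -0.3, 0.5]
gripper_width: 85.5
grip_force: 0.0
```

Request:
jog_arm:
  increments:
    - [[0.047,0.045,0.014],[0.006,0.043,-0.018],1]
    - [[0.044,0.046,0.017],[0.006,0.043,-0.018],1]
    - [[0.042,0.048,0.019],[0.006,0.043,-0.018],1]
    - [[0.039,0.049,0.022],[0.006,0.043,-0.018],1]

```text
time_s: 3.28
tcp_pos: [530.8, 199.7, 241.4]
ee_rot: [[0.804, -0.172, 0.568], [-0.144, -0.985, -0.095], [0.576, -0.005, -0.817]]
ft_force: [3.3, 0.0, 1.9]
gripper_width: 85.4
grip_force: 0.0
```

Run:
```python
from plan import *
np.set_printoptions(precision=2,suppress=True)
s=bot.read_state();print(s['time_s'],s['joint_pos'],s['tcp_pos'],s['ee_rot'])
plan([((519,-321,179),tool(-10,35),0.4)])
```

```text
3.275 [ 0.89 -0.06 -0.94  1.03 -0.62 -0.33] [530.81 199.74 241.38] [[ 0.8  -0.17  0.57]
 [-0.14 -0.99 -0.1 ]
 [ 0.58 -0.01 -0.82]]
[[[0.0037,0.0644,0.0117],[-0.0003,-0.0002,-0.0001],0.4],[[0.0036,0.0644,0.0118],[-0.0003,-0.0002,-0.0001],0.4],[[0.0037,0.0644,0.0118],[-0.0003,-0.0003,-0.0001],0.4],[[0.0036,0.0644,0.0118],[-0.0004,-0.0002,-0.0001],0.4],[[0.0037,0.0644,0.0118],[-0.0003,-0.0002,-0.0001],0.4]]
[[[0.0036,0.0644,0.0119],[-0.0003,-0.0002,-0.0001],0.4],[[0.0036,0.0644,0.0119],[-0.0003,-0.0002,-0.0001],0.4],[[0.0036,0.0644,0.012],[-0.0003,-0.0002,-0.0002],0.4],[[0.0036,0.0643,0.012],[-0.0003,-0.0003,-0.0001],0.4],[[0.0036,0.0644,0.012],[-0.0004,-0.0002,-0.0001],0.4]]
-> [ 519. -321.  179.]
```

Request:
jog_arm:
  increments:
    - [[0.004,0.064,0.012],[0,0,0],0.4]
    - [[0.004,0.064,0.012],[0,0,0],0.4]
    - [[0.004,0.064,0.012],[0,0,0],0.4]
    - [[0.004,0.064,0.012],[0,0,0],0.4]
    - [[0.004,0.064,0.012],[0,0,0],0.4]

```text
time_s: 3.9
tcp_pos: [537.4, -56.9, 234.6]
ee_rot: [[0.824, -0.177, 0.538], [-0.149, -0.984, -0.097], [0.547, -0.0, -0.837]]
ft_force: [0.5, -0.2, -0.8]
gripper_width: 60.0
grip_force: 0.0
```

Run:
```python
from plan import *
np.set_printoptions(precision=4,suppress=True)
s=bot.read_state();print(s['time_s'],repr(s['joint_pos']),repr(s['tcp_pos']),repr(s['ee_rot']))
```

```text
3.9 array([ 0.3   , -0.1783, -1.0156,  0.8999, -0.327 ,  0.2879]) array([537.3917, -56.8905, 234.5545]) array([[ 0.8238, -0.1775,  0.5383],
       [-0.1487, -0.9841, -0.0968],
       [ 0.547 , -0.0003, -0.8372]])
```

Request:
jog_arm:
  increments:
    - [[0.004,0.064,0.012],[0,0,0],0.4]
    - [[0.004,0.064,0.012],[0,0,0],0.4]
    - [[0.004,0.064,0.012],[0,0,0],0.4]
    - [[0.004,0.064,0.012],[0,0,0],0.4]
    - [[0.004,0.064,0.012],[0,0,0],0.4]

```text
time_s: 4.53
tcp_pos: [530.9, -288.9, 207.1]
ee_rot: [[0.826, -0.182, 0.533], [-0.15, -0.983, -0.103], [0.543, 0.005, -0.84]]
ft_force: [0.4, -1.2, 0.3]
gripper_width: 60.0
grip_force: 0.0
```

Run:
```python
from plan import *
np.set_printoptions(precision=4,suppress=True)
s=bot.read_state();print(s['time_s'],repr(s['joint_pos']),repr(s['tcp_pos']),repr(s['ee_rot']))
c=cam('wrist');cv2.imwrite('pics/w1.png',c['color'])
T=cam('top');S=cam('side')
for n,k in(('wrist',c),('side',S)):
  for o in('sleeve','sleeve_mid','pan_floor'):
    r=vision.tip_of(n,o)[:2]; print(n,o,[(d['position'],d['conf']) for d in r])
    for d in r:
        z={'sleeve':58,'sleeve_mid':83,'pan_floor':58}[o]; print('   ',atz(k,*d['position'][::-1],z))
```

```text
4.525 array([-0.1672, -0.0012, -0.6651,  0.0396, -0.3336,  1.5226]) array([ 530.9193, -288.8992,  207.1406]) array([[ 0.8264, -0.1823,  0.5328],
       [-0.1505, -0.9832, -0.1031],
       [ 0.5426,  0.005 , -0.84  ]])
wrist sleeve [([227.1, 359.6], 0.91)]
    [ 572.2247 -333.0647   58.    ]
wrist sleeve_mid [([215.6, 361.4], 0.69)]
    [ 576.9556 -332.7802   83.    ]
wrist pan_floor [([187.1, 339.2], 0.57)]
    [ 612.199 -322.549   58.   ]
side sleeve [([363.6, 376.6], 0.71)]
    [ 574.4848 -329.0799   58.    ]
side sleeve_mid [([358.7, 379.3], 0.56)]
    [ 577.6624 -331.0448   83.    ]
side pan_floor [([356.7, 394.8], 0.57)]
    [ 618.8037 -321.4372   58.    ]
```

View pics/w1.png

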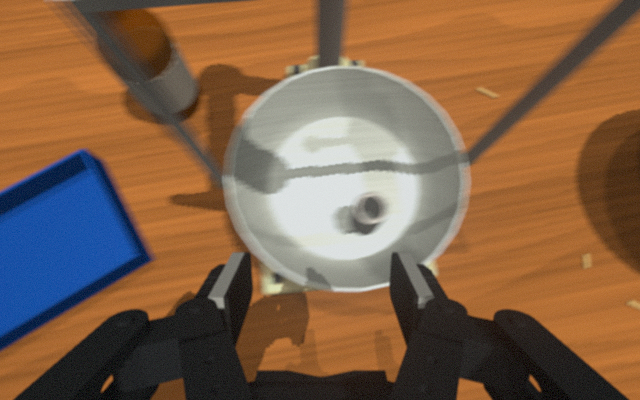

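The wrist view shows the sleeve at (369,208) between the fingers' line, with the stirrup bar above the frame. The legs at (215,180) and (472,155) are clear. I'm fitting the kinematics from the logged states to check reach, and planning the grasp.

```bash
cat > fk.py <<'E'
from plan import *
from scipy.optimize import least_squares
D=[([1.419,.359,.012,0,-1.224,-.288],[287.392,610.738,231.302]),([0.3,-.1783,-1.0156,.8999,-.327,.2879],[537.39,-56.89,234.55]),([-.1672,-.0012,-.6651,.0396,-.3336,1.5226],[530.92,-288.9,207.14])]
RD=[None,np.array([[0.8238,-0.1775,0.5383],[-0.1487,-0.9841,-0.0968],[0.547,-0.0003,-0.8372]]),np.array([[0.8264,-0.1823,0.5328],[-0.1505,-0.9832,-0.1031],[0.5426,0.005,-0.84]])]
X=lambda a:Ro.from_euler('x',a).as_matrix();Y=lambda a:Ro.from_euler('y',a).as_matrix();Z=lambda a:Ro.from_euler('z',a).as_matrix()
LIM=np.array([[-3.07,3.07],[-1.43,2.12],[-1.02,1.25],[-3.03,1.67],[-3.05,0],[-3.03,3.03]])
S4,S6=1,1
C6=None
def fk(q,k):
    a1,d,h,L2,L4,a3,L6=k
    R2=Z(q[0])@Y(q[1]);R3=R2@Y(-q[2]);R5=R3@X(S4*q[3])@Y(-q[4])
    p=Z(q[0])@[a1,-d,h]+R2@[0,0,L2]+R3@[L4,0,a3]+R5@[L6,0,0]
    return p,R5@X(S6*q[5])
E
python3 - <<'E'
import fk
from fk import *
np.set_printoptions(precision=3,suppress=True)
for a in(1,-1):
  for b in (1,-1):
    fk.S4,fk.S6=a,b
    C=[fk.fk(D[i][0],np.zeros(7))[1].T@RD[i] for i in(1,2)]
    print(a,b,np.linalg.norm(C[0]-C[1]),C[1].ravel())
s=bot.read_state();R=tool(-10.9,33);print(s['tcp_pos'])
for a in (1,-1):
    fk.S4=a
    f=lambda k:np.r_[np.concatenate([fk.fk(q,k)[0]-p for q,p in D]),(k-[0,192,400,400,400,0,250])*1e-3]
    r=least_squares(f,[0,192,400,400,400,0,250]);print(a,r.x,r.fun[:9])
plan([((537.6,-324.7,155.6),R,.4),((585.6,-334,80),R,.4)],v=35)
E
```

```text
Traceback (most recent call last):
AttributeError: 'function' object has no attribute 'fk'
```

```bash
mv fk.py kin.py
python3 - <<'E'
import kin
from kin import *
np.set_printoptions(precision=3,suppress=True)
for a in(1,-1):
  for b in (1,-1):
    kin.S4,kin.S6=a,b
    C=[kin.fk(D[i][0],np.zeros(7))[1].T@RD[i] for i in(1,2)]
    print(a,b,np.linalg.norm(C[0]-C[1]),C[1].ravel())
s=bot.read_state();R=tool(-10.9,33);print(s['tcp_pos'])
for a in (1,-1):
    kin.S4=a
    f=lambda k:np.r_[np.concatenate([kin.fk(q,k)[0]-p for q,p in D]),(k-[0,192,400,400,400,0,250])*1e-3]
    r=least_squares(f,[0,192,400,400,400,0,250]);print(a,r.x,r.fun[:9])
plan([((537.6,-324.7,155.6),R,.4),((585.6,-334,80),R,.4)],v=35)
E
```

```text
1 1 1.2613946906817022 [-0.    -0.026  1.     1.    -0.022 -0.     0.022  0.999  0.026]
1 -1 2.149367157292324 [-0.    -0.026  1.    -0.997 -0.075 -0.002  0.075 -0.997 -0.026]
-1 1 2.6701306665046607 [ 0.     0.     1.     0.995 -0.096 -0.     0.096  0.995  0.   ]
-1 -1 0.00020113161770492964 [ 0.  0.  1. -1.  0.  0. -0. -1. -0.]
[ 530.61  -287.366  207.016]
1 [ 642.005  200.381 1172.214 -321.013  332.804 -560.331   -1.001] [  9.221   3.102   1.251   4.365  14.462   0.232 -13.371  -1.678  -1.484]
-1 [ 591.061  193.357 1330.884 -319.726  403.259 -619.332   80.658] [ 1.624 -0.105  0.023  0.402 -0.389 -0.028 -0.055  2.151  0.004]
[[[-0.0103,0.022,0.0317],[0.0002,0.0011,0.0028],0.4],[[-0.0102,0.022,0.0318],[0.0003,0.0011,0.0029],0.4]]
-> [ 537.6 -324.7  155.6]
[[[-0.0001,0.0,0.0375],[0.0,0.0,0.0],0.4],[[-0.0001,0.0,0.0375],[0.0,0.0,0.0],0.4],[[-0.0001,0.0001,0.0375],[0.0,0.0,0.0],0.4]]
-> [ 585.6 -334.    80. ]
```

Request:
jog_arm:
  increments:
    - [[-0.01,0.022,0.032],[0,0.001,0.003],0.4]
    - [[-0.01,0.022,0.032],[0,0.001,0.003],0.4]
    - [[0,0,0],[0,0,0],0.4]

```text
time_s: 5.35
tcp_pos: [537.9, -325.6, 153.5]
ee_rot: [[0.825, -0.192, 0.532], [-0.162, -0.981, -0.104], [0.542, -0.001, -0.84]]
ft_force: [0.2, 0.1, 0.6]
gripper_width: 59.6
grip_force: 0.0
```

Run:
```python
from plan import *
np.set_printoptions(precision=4,suppress=True)
s=bot.read_state();print(s['time_s'],repr(s['joint_pos']),repr(s['tcp_pos']),repr(s['ee_rot']))
plan([((585.6,-334,80),tool(-10.9,33),.4)],v=27)
```

```text
5.35 array([-0.2601,  0.1227, -0.607 , -0.137 , -0.2719,  1.7589]) array([ 537.8775, -325.5941,  153.523 ]) array([[ 0.8248, -0.1919,  0.5318],
       [-0.1616, -0.9814, -0.1036],
       [ 0.5418, -0.0005, -0.8405]])
[[[0.0003,-0.0003,0.0275],[0.0002,0.0005,-0.0004],0.4],[[0.0002,-0.0002,0.0275],[0.0002,0.0006,-0.0005],0.4],[[0.0003,-0.0003,0.0275],[0.0001,0.0005,-0.0004],0.4],[[0.0002,-0.0002,0.0276],[0.0002,0.0005,-0.0004],0.4]]
-> [ 585.6 -334.    80. ]
```

Request:
jog_arm:
  increments:
    - [[0,0,0.0275],[0,0,0],0.4]
    - [[0,0,0.0275],[0,0,0],0.4]
    - [[0,0,0.0275],[0,0,0],0.4]
    - [[0,0,0.0275],[0,0,0],0.4]
    - [[0,0,0],[0,0,0],0.4]

```text
time_s: 5.98
tcp_pos: [585.6, -333.9, 81.2]
ee_rot: [[0.824, -0.19, 0.533], [-0.16, -0.982, -0.103], [0.543, -0.0, -0.84]]
ft_force: [-0.1, 0.2, 0.1]
gripper_width: 59.7
grip_force: 0.0
```

Run:
```python
from plan import *
np.set_printoptions(precision=4,suppress=True)
s=bot.read_state();print(s['time_s'],repr(s['joint_pos']),repr(s['tcp_pos']),repr(s['ee_rot']),s['ft_force'])
g=s['tcp_pos']-19*s['ee_rot'][:,2];print('grasp pt',g)
S=cam('side');c=cam('wrist')
for n,k in(('wrist',c),('side',S)):
    for d in vision.tip_of(n,'sleeve_mid')[:2]: print(n,d, atz(k,*d['position'][::-1],83))
    print(proj(k,g))
im=np.zeros((400,800,3),np.uint8);im[:,:400]=c['color'][:,120:520];im[:,400:]=cv2.resize(S['color'][300:400,330:430],(400,400));cv2.imwrite('pics/g1.png',im)
```

```text
5.975 array([-0.2603,  0.3006, -0.5475, -0.2474, -0.1541,  1.8734]) array([ 585.6184, -333.884 ,   81.2142]) array([[ 0.8243, -0.19  ,  0.5334],
       [-0.1596, -0.9818, -0.1031],
       [ 0.5432, -0.0001, -0.8396]]) [-0.1127  0.1812  0.0578]
grasp pt [ 575.4847 -331.9242   97.1662]
wrist {'position': [287.4, 321.8], 'conf': 0.7} [ 576.7514 -333.2983   83.    ]
(np.float64(319.1493258428163), np.float64(289.9482733544527))
side {'position': [360.6, 380.4], 'conf': 0.46} [ 578.7141 -335.685    83.    ]
(np.float64(379.0511636232952), np.float64(356.0829258500146))
```

View pics/g1.png

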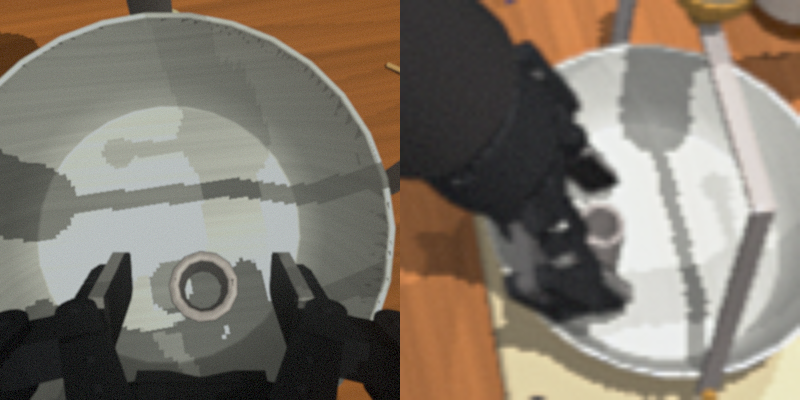

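The left half shows the sleeve at (203,285) between the pads, and the side crop agrees. Closing now.

Request:
jog_arm:
  increments:
    - [[0,0,0],[0,0,0],-1]
    - [[0,0,0],[0,0,0],-1]
    - [[0,0,0],[0,0,0],-1]
    - [[0,0,0],[0,0,0],-1]
    - [[0,0,0],[0,0,0],-1]
  grip_force: 60

```text
time_s: 6.8
tcp_pos: [585.4, -334.9, 81.5]
ee_rot: [[0.823, -0.191, 0.534], [-0.16, -0.982, -0.104], [0.544, 0.0, -0.839]]
ft_force: [-0.7, -0.1, 0.1]
gripper_width: 24.0
grip_force: 58.7
```

```bash
cat >> kin.py <<'E'
S4,S6=-1,-1
D+=[([-0.2601,.1227,-.607,-.137,-.2719,1.7589],[537.8775,-325.5941,153.523]),([-.2603,.3006,-.5475,-.2474,-.1541,1.8734],[585.6184,-333.884,81.2142])]
D.append((bot.read_state()['joint_pos'],bot.read_state()['tcp_pos']))
CT=np.array([[0,0,1.],[-1,0,0],[0,-1,0]])
def fit():
    f=lambda k:np.r_[np.concatenate([(fk(q,k)[0]-p) for q,p in D]),(k-[0,192,400,400,400,0,250])*1e-3]
    r=least_squares(f,[0,192,400,400,400,0,250]);return r.x,r.fun[:-7]
E
python3 - <<'E'
from kin import *
np.set_printoptions(precision=2,suppress=True)
k,e=fit();print(k,e)
s=bot.read_state();R=s['ee_rot'];p=s['tcp_pos'];print(s['gripper_width'],p,s['grip_force'])
plan([(p+[0,0,100],R,-1,5),(p+[-60,60,150],R,-1)])
E
```

```text
[246.44 183.96  30.22 342.7  261.39  94.72 115.55] [ -8.04  -1.13   4.4   -9.06  -2.67 -94.56   3.18  10.67 -17.74   4.25
  -4.66  16.05   0.56  -8.12  45.92   0.37  -8.21  45.93]
23.97904684254385 [ 585.35 -334.87   81.5 ] 58.744315914809704
[[[0.0136,0.0,-0.021],[0.0,0.0,0.0],-1],[[0.0136,0.0,-0.0209],[0.0,0.0,0.0],-1],[[0.0136,0.0,-0.021],[0.0,0.0,0.0],-1],[[0.0136,0.0,-0.021],[0.0,0.0,0.0],-1],[[0.0136,0.0,-0.021],[0.0,0.0,0.0],-1]]
-> [ 585.3 -334.8  181.5]
[[[-0.0199,-0.0296,-0.0501],[0.0,0.0,0.0],-1],[[-0.0198,-0.0296,-0.0502],[0.0,0.0,0.0],-1]]
-> [ 525.3 -274.9  231.5]
```

```bash
cat >> kin.py <<'E'
def basis(q):
    R1=Z(q[0]);R2=R1@Y(q[1]);R3=R2@Y(-q[2]);R4=R3@X(-q[3]);R5=R4@Y(-q[4])
    return np.c_[R1,R2[:,[0,2]],R3[:,[0,2]],R4[:,1:],R5],R5@X(-q[5])@CT
def fit():
    A=np.concatenate([basis(q)[0] for q,_ in D]);b=np.concatenate([p for _,p in D])
    n=A.shape[1];x0=np.zeros(n)
    x=np.linalg.lstsq(np.r_[A,np.eye(n)*.02],np.r_[b,x0*.02],rcond=None)[0]
    return x,A@x-b
E
python3 - <<'E'
from kin import *
np.set_printoptions(precision=1,suppress=True)
k,e=fit();print(k);print(e)
E
```

```text
[105.3 -83.7  87.6 109.3 483.2 331.8  11.3 -52.8  38.5 204.3 -52.8 -59. ]
[-2.4  0.5  0.   1.3 -0.8  0.3 -1.1  4.2 -1.7  0.6 -2.2  2.1 -0.6 -1.5
 -0.3 -0.8 -1.5 -0.4]
```

Request:
jog_arm:
  increments:
    - [[0.0136,0,-0.021],[0,0,0],-1]
    - [[0.0136,0,-0.021],[0,0,0],-1]
    - [[0.0136,0,-0.021],[0,0,0],-1]
    - [[0.0136,0,-0.021],[0,0,0],-1]
    - [[0.0136,0,-0.021],[0,0,0],-1]

```text
time_s: 7.42
tcp_pos: [584.7, -334.6, 181.7]
ee_rot: [[0.824, -0.191, 0.533], [-0.161, -0.982, -0.104], [0.543, 0.0, -0.839]]
ft_force: [0.8, 0.5, -2.3]
gripper_width: 24.1
grip_force: 58.9
```

Request:
jog_arm:
  increments:
    - [[-0.02,-0.03,-0.05],[0,0,0],-1]
    - [[-0.02,-0.03,-0.05],[0,0,0],-1]
    - [[0,0,0],[0,0,0],-1]

```text
time_s: 7.8
tcp_pos: [523.7, -273.0, 233.2]
ee_rot: [[0.822, -0.19, 0.537], [-0.159, -0.982, -0.104], [0.547, 0.0, -0.837]]
ft_force: [-0.8, 0.1, -1.3]
gripper_width: 24.4
grip_force: 59.2
```

Run:
```python
from kin import *
np.set_printoptions(precision=4,suppress=True)
s=bot.read_state();print(s['time_s'],repr(s['joint_pos']),repr(s['tcp_pos']),repr(s['ee_rot']),s['gripper_width'],s['ft_force'])
D.append((s['joint_pos'],s['tcp_pos']))
k,e=fit();print(k.round(1));print(e.round(1))
```

```text
7.8 array([-0.1282, -0.0634, -0.6797,  0.0933, -0.3782,  1.4316]) array([ 523.6583, -272.9948,  233.2451]) array([[ 0.8221, -0.1897,  0.5369],
       [-0.1587, -0.9818, -0.1039],
       [ 0.5468,  0.0002, -0.8372]]) 24.415303771438598 [-0.7644  0.0933 -1.3252]
[ 56.3 -52.  138.8  68.7 527.2 388.5   6.8 -69.8  22.9 272.7 -69.8 -34. ]
[-0.1  0.1  0.   1.5 -1.1  0.3  0.1  1.2 -0.2  0.4 -2.8  1.5 -1.4 -2.3
 -0.6 -0.3  2.7 -0.5 -0.3  2.7 -0.5]
```

```bash
cat >> kin.py <<'E'
D+=[([-0.1282,-.0634,-.6797,.0933,-.3782,1.4316],[523.6583,-272.9948,233.2451])]
def ik(p,R,k,q0):
    def f(q):
        B,Q=basis(q);return np.r_[(B@k-p)/100,Ro.from_matrix(Q.T@R).as_rotvec()*2]
    q0=np.clip(q0,LIM[:,0]+.01,LIM[:,1]-.01)
    r=least_squares(f,q0,bounds=(LIM[:,0],LIM[:,1]));B,Q=basis(r.x)
    return r.x,np.linalg.norm(B@k-p),np.degrees(np.linalg.norm(Ro.from_matrix(Q.T@R).as_rotvec()))
E
python3 - <<'E'
from kin import *
np.set_printoptions(precision=2,suppress=True)
k,e=fit();s=bot.read_state();q0=s['joint_pos']
for n,pos in(('mid',(560,-150,200)),('place hi',(623,-19,120)),('place',(623,-19,28))):
  for hd,t in((-11,33),(5,33),(20,33)): print(n,hd,t,ik(np.array(pos),tool(hd,t),k,q0))
g=np.array([510,287.5,79])
for hd in(15.5,):
  for t in(20,30,40,45,50):
    R=tool(hd,t)
    for up in(0,80): print('scoop',t,up,ik(g+19*R[:,2]+[0,0,up],R,k,[.8,.1,-.7,.8,-.6,0]))
E
```

```text
mid -11 33 (array([ 0.01, -0.07, -1.02,  1.09, -0.12,  0.32]), np.float64(0.30330977898689776), np.float64(0.2127817035656861))
mid 5 33 (array([ 0.07, -0.03, -0.7 , -0.03, -0.33,  1.61]), np.float64(1.6118024338972547e-10), np.float64(8.786425322830708e-11))
mid 20 33 (array([-0.06,  0.03, -0.5 , -0.43, -0.55,  2.29]), np.float64(2.604892696897332e-13), np.float64(3.9077289922385065e-14))
place hi -11 33 (array([ 0.12,  0.15, -0.98,  1.67, -0.17, -0.38]), np.float64(6.690060428683239), np.float64(5.258471562682634))
place hi 5 33 (array([ 0.28,  0.14, -0.84,  0.4 , -0.06,  1.01]), np.float64(4.020843755193931), np.float64(4.958295529934308))
place hi 20 33 (array([ 0.24,  0.17, -0.62, -0.27, -0.22,  1.93]), np.float64(6.597391997634161e-10), np.float64(2.5198620095337157e-10))
place -11 33 (array([ 0.01,  0.34, -0.54, -1.64, -0.  ,  3.03]), np.float64(9.822506873211182), np.float64(9.703834171337148))
place 5 33 (array([ 0.23,  0.33, -0.64, -0.58, -0.  ,  2.04]), np.float64(3.513401513677188), np.float64(4.763225491888758))
place 20 33 (array([ 0.17,  0.34, -0.55, -0.72, -0.15,  2.4
[... 630 characters left out ...]
]), np.float64(20.961280096419134), np.float64(15.679174411225938))
scoop 40 80 (array([ 0.71,  0.08, -1.02,  1.67, -0.28, -0.49]), np.float64(15.119561936978652), np.float64(8.419007479341712))
scoop 45 0 (array([ 0.75,  0.22, -1.02,  1.67, -0.36, -0.59]), np.float64(25.74400450484016), np.float64(19.51062893469788))
scoop 45 80 (array([ 0.74,  0.08, -1.02,  1.67, -0.33, -0.52]), np.float64(19.140890468185873), np.float64(12.336785125737807))
scoop 50 0 (array([ 0.78,  0.23, -1.02,  1.67, -0.42, -0.63]), np.float64(30.454298328763933), np.float64(23.261184527995262))
scoop 50 80 (array([ 0.76,  0.08, -1.02,  1.67, -0.38, -0.55]), np.float64(23.55889770156338), np.float64(16.20649011929875))
```

Sleeve lifted. I'll carry it to the tray at heading 20, where the joints have room.

Run:
```python
from kin import *
np.set_printoptions(precision=2,suppress=True)
plan([((560,-150,215),tool(5,33),-1),((623,-19,120),tool(20,33),-1)])
k,e=fit();g=np.array([510,287.5,79])
def best(p,R):
    out=[]
    for q4 in(-2.8,-2.2,-1.5,-.5,.5,1.3):
      for q5 in(-.3,-.9):
        for q6 in(-2.5,-1,.5,2): 
          for RR in (R,R@np.diag([-1,-1,1])):
            out.append(ik(p,RR,k,[.8,.1,-.6,q4,q5,q6]))
    return min(out,key=lambda o:o[1]+o[2]*3)
for hd in(15.5,30):
  for t in(25,40,50):
    R=tool(hd,t)
    for up in(0,80): print('scoop',hd,t,up,best(g+19*R[:,2]+[0,0,up],R))
```

```text
[[[0.0002,-0.0532,0.0092],[0.0322,-0.0005,-0.0494],-1],[[0.0042,-0.0525,0.0118],[0.0323,-0.0006,-0.0495],-1],[[0.0083,-0.0513,0.0145],[0.0322,-0.0005,-0.0494],-1]]
-> [ 560. -150.  215.]
[[[0.0033,-0.0391,0.0375],[0.0227,0.0,-0.0349],-1],[[0.0054,-0.0374,0.0389],[0.0227,0.0,-0.035],-1],[[0.0074,-0.0358,0.0402],[0.0227,0.0,-0.0349],-1],[[0.0092,-0.0338,0.0414],[0.0227,0.0,-0.035],-1]]
-> [623. -19. 120.]
scoop 15.5 25 0 (array([ 0.67,  0.23, -1.02,  1.67, -0.16, -0.47]), np.float64(7.634299129211131), np.float64(3.8641678676260045))
scoop 15.5 25 80 (array([ 0.85,  0.09, -0.96,  1.01, -0.28,  0.04]), np.float64(1.2710574864626038e-13), np.float64(2.379987118259079e-15))
scoop 15.5 40 0 (array([ 0.34,  0.28, -0.89, -3.03, -0.29, -1.73]), np.float64(3.3920214516645424), np.float64(4.4622690699819385))
scoop 15.5 40 80 (array([ 0.36,  0.09, -0.79, -2.97, -0.  ,  1.33]), np.float64(2.4203578161616974), np.float64(3.2037349525668355))
scoop 15.5 50 0 (array([ 0.32,  0.37, -0.99, -3.03, -0.64, -1.69]), np.float64(5.504371652706576), np.float64(6.131533136165524))
scoop 15.5 50 80 (array([ 0
[... 195 characters left out ...]
078), np.float64(5.509644769882604))
scoop 30 25 80 (array([ 0.86,  0.08, -0.92,  0.72, -0.21,  0.55]), np.float64(1.2710574864626038e-13), np.float64(4.785334495352225e-15))
scoop 30 40 0 (array([ 0.37,  0.26, -0.71, -2.44, -0.14,  0.99]), np.float64(1.042799669882495), np.float64(0.9129921591074186))
scoop 30 40 80 (array([ 0.37,  0.1 , -0.8 , -2.98, -0.05,  1.53]), np.float64(4.265888215554217), np.float64(5.34750745569415))
scoop 30 50 0 (array([ 0.3 ,  0.37, -0.92, -2.83, -0.6 , -1.68]), np.float64(1.2710574864626038e-13), np.float64(1.629563516456754e-14))
scoop 30 50 80 (array([ 0.4 ,  0.1 , -0.66, -2.23, -0.11, -2.41]), np.float64(0.5129325300835926), np.float64(0.41135086418686945))
```

Request:
jog_arm:
  increments:
    - [[0,-0.053,0.009],[0.032,0,-0.049],-1]
    - [[0.004,-0.0525,0.012],[0.032,0,-0.049],-1]
    - [[0.008,-0.051,0.0145],[0.032,0,-0.049],-1]
    - [[0.003,-0.039,0.0375],[0.023,0,-0.035],-1]
    - [[0.005,-0.037,0.039],[0.023,0,-0.035],-1]

```text
time_s: 8.43
tcp_pos: [593.4, -85.7, 163.8]
ee_rot: [[0.819, 0.215, 0.531], [0.18, -0.977, 0.118], [0.544, -0.001, -0.839]]
ft_force: [0.5, -0.5, -1.4]
gripper_width: 24.1
grip_force: 59.3
```

Request:
jog_arm:
  increments:
    - [[0.007,-0.036,0.04],[0.023,0,-0.035],-1]
    - [[0.009,-0.034,0.041],[0.023,0,-0.035],-1]
    - [[0,0,0],[0,0,0],-1]

```text
time_s: 8.8
tcp_pos: [624.2, -19.9, 114.5]
ee_rot: [[0.791, 0.341, 0.508], [0.285, -0.94, 0.187], [0.541, -0.003, -0.841]]
ft_force: [0.8, 0.1, -0.9]
gripper_width: 23.6
grip_force: 59.3
```

Run:
```python
from kin import *
np.set_printoptions(precision=4,suppress=True)
s=bot.read_state();print(s['time_s'],repr(s['joint_pos']),repr(s['tcp_pos']),repr(s['ee_rot']),s['gripper_width'])
D.append((s['joint_pos'],s['tcp_pos']))
k,e=fit();print(k.round(1));print(e.round(1))
p=s['tcp_pos'];plan([((623,-18,36),s['ee_rot'],-1)],v=20)
W=cam('wrist');cv2.imwrite('pics/w2.png',W['color'])
```

```text
8.8 array([ 0.2231,  0.1824, -0.586 , -0.2932, -0.2442,  1.9592]) array([624.2007, -19.8958, 114.4984]) array([[ 0.791 ,  0.3409,  0.5081],
       [ 0.2851, -0.9401,  0.1869],
       [ 0.5413, -0.003 , -0.8408]]) 23.60811894436634
[ 20.6 -17.7 174.7  25.7 573.3 436.2   4.9 -86.7   7.  334.  -86.7 -13. ]
[-0.6  0.1 -0.   1.2 -0.2  0.4 -0.5  1.1 -0.7 -0.4 -0.1 -0.2 -1.2  0.4
 -1.2  1.2 -1.   1.2 -0.6  1.6 -0.7  1.2 -1.   1.2]
[[[-0.0134,-0.0006,0.0205],[0.0,0.0,0.0],-1],[[-0.0134,-0.0006,0.0206],[0.0,0.0,0.0],-1],[[-0.0134,-0.0006,0.0205],[0.0,0.0,0.0],-1],[[-0.0134,-0.0006,0.0206],[0.0,0.0,0.0],-1]]
-> [623. -18.  36.]
```

Request:
jog_arm:
  increments:
    - [[-0.0134,-0.0006,0.0205],[0,0,0],-1]
    - [[-0.0134,-0.0006,0.0205],[0,0,0],-1]
    - [[-0.0134,-0.0006,0.0205],[0,0,0],-1]
    - [[-0.0134,-0.0006,0.0205],[0,0,0],-1]
    - [[0,0,0],[0,0,0],-1]

```text
time_s: 9.48
tcp_pos: [622.2, -20.2, 38.2]
ee_rot: [[0.791, 0.338, 0.51], [0.282, -0.941, 0.186], [0.543, -0.003, -0.84]]
ft_force: [-0.1, -0.1, -1.3]
gripper_width: 24.2
grip_force: 59.3
```

```bash
cat >> kin.py <<'E'
D+=[([.2231,.1824,-.586,-.2932,-.2442,1.9592],[624.2007,-19.8958,114.4984])]
USE=[2,4,5,6,7,9]
def fit(use=USE):
    A=np.concatenate([basis(q)[0] for q,_ in D]);b=np.concatenate([p for _,p in D])
    k=np.zeros(12);k[use]=np.linalg.lstsq(A[:,use],b,rcond=None)[0]
    return k,A@k-b
E
python3 - <<'E'
from kin import *
np.set_printoptions(precision=4,suppress=True)
s=bot.read_state();print(s['time_s'],repr(s['joint_pos']),repr(s['tcp_pos']),s['ft_force'])
for u in(USE,[0]+USE,[0,1,3]+USE):
    k,e=fit(u);print(k.round(1),np.abs(e).max(),e[:6].round(1))
c=cam('side');cv2.imwrite('pics/pl.png',cv2.resize(c['color'][220:310,310:410],None,fx=6,fy=6))
E
```

```text
9.475 array([ 0.1667,  0.3148, -0.5396, -0.5848, -0.179 ,  2.2964]) array([622.2208, -20.2435,  38.205 ]) [-0.0941 -0.124  -1.2642]
[   0.     0.   198.5    0.   601.4  463.5    0.3 -191.8    0.   373.
    0.     0. ] 0.1297558374616017 [ 0.1  0.  -0.1  0.   0.1 -0. ]
[  -0.3    0.   198.7    0.   601.5  463.8    0.4 -191.8    0.   373.2
    0.     0. ] 0.08209442327401462 [ 0.1 -0.  -0.1 -0.   0.  -0. ]
[  -0.1    0.1  198.7   -0.3  601.7  463.8    0.3 -191.9    0.   373.4
    0.     0. ] 0.065039969678935 [ 0.1 -0.  -0.   0.   0.  -0.1]
```

View pics/pl.png

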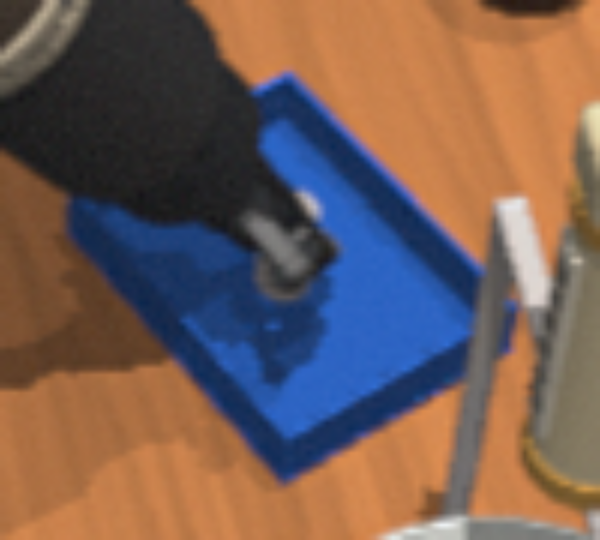

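The sleeve is over the middle of the tray, with its lower end around (285,285) in the crop. Lowering in small steps and watching the force.

Request:
jog_arm:
  increments:
    - [[-0.0054,0,0.0084],[0,0,0],-1]
    - [[-0.0014,0,0.0021],[0,0,0],-1]
    - [[0,0,0],[0,0,0],-1]

```text
time_s: 9.9
tcp_pos: [623.0, -19.3, 30.0]
ee_rot: [[0.789, 0.34, 0.512], [0.284, -0.941, 0.187], [0.545, -0.002, -0.838]]
ft_force: [-0.3, 0.3, -1.5]
gripper_width: 23.9
grip_force: 59.3
```

Request:
jog_arm:
  increments:
    - [[-0.0011,0,0.0016],[0,0,0],-1]
    - [[0,0,0],[0,0,0],-1]

```text
time_s: 10.15
tcp_pos: [623.2, -19.1, 28.4]
ee_rot: [[0.788, 0.34, 0.513], [0.284, -0.94, 0.187], [0.546, -0.002, -0.838]]
ft_force: [-1.8, -0.1, 3.8]
gripper_width: 24.0
grip_force: 59.8
```

Run:
```python
from kin import *
np.set_printoptions(precision=2,suppress=True)
k,e=fit();print(np.abs(e).max())
s=np.radians
def best(p,R,fixed=None):
    out=[]
    for q1 in(.3,.9):
     for q4 in(-2.8,-2.2,-1.5,-.5,.5,1.3):
      for q5 in(-.3,-.9):
        for q6 in(-2.5,-1,.5,2): 
          for RR in (R,R@np.diag([-1,-1,1])):
            out.append(ik(p,RR,k,[q1,.1,-.6,q4,q5,q6]))
    return min(out,key=lambda o:o[1]+o[2]*3)
g=np.array([510,287.5,79])
for t in(5,15,20,25,35,45,50):
    R=tool(15.5,t)
    for up in(0,120): print('scoop',t,up,best(g+19*R[:,2]+[0,0,up],R))
```

```text
0.1303709291103985
scoop 5 0 (array([ 0.88,  0.34, -0.5 ,  0.08, -0.66,  0.9 ]), np.float64(2.842170943040401e-14), np.float64(2.430390099309109e-15))
scoop 5 120 (array([ 0.88,  0.2 , -0.35,  0.06, -0.94, -2.21]), np.float64(8.526512829121202e-14), np.float64(5.550002058878263e-15))
scoop 15 0 (array([ 0.91,  0.27, -0.78,  0.47, -0.35, -2.64]), np.float64(7.105427357601002e-14), np.float64(7.150518813143451e-15))
scoop 15 120 (array([ 0.94,  0.12, -0.56,  0.25, -0.7 , -2.42]), np.float64(8.038873388460929e-14), np.float64(8.203610532738664e-15))
scoop 20 0 (array([ 0.61,  0.22, -1.01,  1.49, -0.11, -0.24]), np.float64(1.0247593068766006e-13), np.float64(9.690239388611072e-15))
scoop 20 120 (array([ 0.96,  0.08, -0.69,  0.42, -0.57,  0.56]), np.float64(1.1718571004216928e-13), np.float64(5.821857599479142e-15))
scoop 25 0 (array([ 0.56,  0.22, -1.01,  1.67, -0.13,  2.77]), np.float64(4.332167648900443), np.float64(3.7800500608172554))
scoop 25 120 (array([ 0.94,  0.04, -0.83,  0.68, -0.43, -2.83]), np.float64(1.2710574864626038e-13), np.float64(5.80209080271487e-15))
scoop 35 0 (array([ 0.19,  0.23, -0.76, -2.86, -0.04, -1.79]), np.float64(1.586044935367963), np.float64(2.070026694281232))
scoop 35 120 (array([ 0.67,  0.01, -1.02,  1.51, -0.22, -0.28]), np.float64(4.409500576778347), np.float64(2.6413392331493086))
scoop 45 0 (array([ 0.13,  0.28, -0.91, -2.88, -0.4 , -1.71]), np.float64(5.684341886080802e-14), np.float64(1.8165868780611855e-14))
scoop 45 120 (array([ 0.19,  0.  , -0.77, -2.92, -0.  , -1.74]), np.float64(2.818773728397473), np.float64(3.145330121621822))
scoop 50 0 (array([ 0.11,  0.34, -0.99, -2.93, -0.64, -1.64]), np.float64(5.684341886080802e-14), np.float64(2.34688658094862e-14))
scoop 50 120 (array([ 0.24,  0.  , -0.68, -2.53, -0.  ,  0.97]), np.float64(1.435549058287375), np.float64(1.391034102895515))
```

Contact felt at +3.8 N, so the sleeve is seated. Releasing it and backing off along the tool.

Request:
jog_arm:
  increments:
    - [[0,0,0],[0,0,0],0.2]
    - [[0,0,0],[0,0,0],0.2]
    - [[0,0,0],[0,0,0],0.2]

```text
time_s: 10.52
tcp_pos: [622.7, -19.1, 27.6]
ee_rot: [[0.789, 0.34, 0.512], [0.284, -0.941, 0.187], [0.545, -0.002, -0.839]]
ft_force: [0.7, 0.1, 0.3]
gripper_width: 51.3
grip_force: 0.0
```

Request:
jog_arm:
  increments:
    - [[0,0,-0.02],[0,0,0],0.2]
    - [[0,0,-0.04],[0,0,0],0.2]
    - [[0,0,-0.06],[0,0,0],0.2]
    - [[0,0,-0.06],[0,0,0],0.2]
    - [[0,0,0],[0,0,0],0.2]

```text
time_s: 11.15
tcp_pos: [548.9, -46.1, 152.1]
ee_rot: [[0.786, 0.34, 0.517], [0.284, -0.94, 0.187], [0.55, -0.001, -0.835]]
ft_force: [0.0, 0.1, -1.1]
gripper_width: 51.2
grip_force: 0.0
```

```bash
cat >> kin.py <<'E'
def track(wps,k,q=None,p=None,R=None,step=30):
    s=bot.read_state();q=s['joint_pos'] if q is None else q;p=s['tcp_pos'] if p is None else p;R=s['ee_rot'] if R is None else R
    for w in wps:
        tp=np.array(w[0],float);n=max(2,int(max(np.linalg.norm(tp-p)/step,np.degrees(np.linalg.norm(Ro.from_matrix(R.T@w[1]).as_rotvec()))/5)));sl=Slerp([0,1],Ro.from_matrix([R,w[1]]));m=0;er=0;lo=np.full(6,9.)
        for i in range(1,n+1):
            q2,e1,e2=ik(p+(tp-p)*i/n,sl(i/n).as_matrix(),k,q);m=max(m,np.abs(q2-q).max());er=max(er,e1+e2);lo=np.minimum(lo,np.minimum(q2-LIM[:,0],LIM[:,1]-q2));q=q2
        print('trk',tp.round(0),q.round(2),'maxstep %.2f err %.2f'%(m,er),'margin',lo.round(2));p,R=tp,w[1]
    return q
E
python3 - <<'E'
from kin import *
np.set_printoptions(precision=2,suppress=True)
k,e=fit();s=bot.read_state();print(s['time_s'],s['tcp_pos'],s['gripper_width'])
S=cam('side');W=cam('wrist')
for n,c in(('side',S),('wrist',W)):
  for d in vision.tip_of(n,'sleeve_mid')[:2]: print(n,d['conf'],atz(c,*d['position'][::-1],29))
  print(vision.find_in(n,'sleeve')[:2])
g=np.array([510,287.5,79]);R=tool(15.5,15)
A=g+19*R[:,2]
w=[(A+[0,0,110],R,.4)]
track(w+[(A,R,-1)],k)
plan(w)
# pour check
for hd in(-40,-30,-20,-5):
  f=np.array([np.cos(np.radians(hd)),np.sin(np.radians(hd)),0]);c=np.array([611.5,-322,0])
  for tip in(0,20,35,40):
    th=np.radians(tip);l=c-55*f+[0,0,130]
    gp=l-f*(191*np.cos(th)-60*np.sin(th))+[0,0,191*np.sin(th)+60*np.cos(th)]
    Rt=tool(hd,15-tip);print(hd,tip,gp,ik(gp+19*Rt[:,2],Rt,k,[-.2,.1,-.2,0,-1,1.5]))
E
```

```text
11.15 [548.89 -46.15 152.05] 51.17879181234451
side 0.52 [600.65 286.1   29.  ]
side 0.48 [618.98 -24.47  29.  ]
[{'extent': [355.5, 262.1, 6.7, 20.2], 'conf': 0.54}, {'extent': [324.4, 182.7, 65.5, 34.2], 'conf': 0.19}]
wrist 0.98 [615.75 -21.74  29.  ]
[{'extent': [321.9, 195.4, 35.1, 43.5], 'conf': 0.73}, {'extent': [41.2, 116.3, 79.4, 200.2], 'conf': 0.58}]
trk [515. 289. 171.] [ 0.94  0.13 -0.58  0.26 -0.67  0.71] maxstep 0.32 err 0.00 margin [2.13 1.4  0.12 1.27 0.22 1.4 ]
trk [515. 289.  61.] [ 0.91  0.27 -0.78  0.47 -0.35  0.5 ] maxstep 0.12 err 0.00 margin [2.13 1.6  0.24 1.2  0.35 2.36]
[[[0.0144,-0.0583,0.0045],[-0.003,-0.0284,0.0062],0.4],[[0.014,-0.0585,0.0036],[-0.0031,-0.0283,0.0063],0.4],[[0.0136,-0.0586,0.0026],[-0.003,-0.0284,0.0062],0.4],[[0.0131,-0.0588,0.0018],[-0.003,-0.0283,0.0063],0.4],[[0.0126,-0.0589,0.001],[-0.003,-0.0284,0.0062],0.4]]
[[[0.0121,-0.059,0.0001],[-0.0031,-0.0284,0.0063],0.4],[[0.0114,-0.0592,-0.0007],[-0.003,-0.0283,0.0062],0.4]]
-> [514.7 288.8 170.7]
-40 0 [ 423.05 -163.87  190.  ] (array([ 0.23, -0.11, -0.84,  0.32, -0.7 ,  0.41]), np.floa
[... 1687 characters left out ...]
72,  1.43]), np.float64(8.769375552072638e-13), np.float64(1.5803202557395353e-13))
-5 0 [ 366.44 -300.56  190.  ] (array([-0.32, -0.04, -0.62, -0.09, -0.74,  1.86]), np.float64(3.51975856426257e-08), np.float64(1.8409707147706277e-08))
-5 20 [ 398.35 -303.35  251.71] (array([-0.25,  0.11, -0.32,  0.01, -1.22,  1.73]), np.float64(1.0492416809052487e-08), np.float64(4.545090635878954e-09))
-5 35 [ 435.13 -306.57  288.7 ] (array([-0.21,  0.29, -0.06,  0.04, -1.56,  1.69]), np.float64(3.977336205142203e-08), np.float64(4.998836120935241e-08))
-5 40 [ 449.37 -307.82  298.74] (array([-0.21,  0.36,  0.02,  0.05, -1.67,  1.68]), np.float64(2.1268859807002749e-13), np.float64(3.379765199839231e-14))
```

Request:
jog_arm:
  increments:
    - [[0.0144,-0.058,0.0045],[-0.003,-0.028,0.006],0.4]
    - [[0.014,-0.0585,0.0036],[-0.003,-0.028,0.006],0.4]
    - [[0.0136,-0.0586,0.0026],[-0.003,-0.028,0.006],0.4]
    - [[0.013,-0.0588,0.002],[-0.003,-0.028,0.006],0.4]
    - [[0.0126,-0.059,0.001],[-0.003,-0.028,0.006],0.4]

```text
time_s: 12.08
tcp_pos: [527.6, 143.2, 160.7]
ee_rot: [[0.887, 0.292, 0.356], [0.272, -0.956, 0.108], [0.372, 0.001, -0.928]]
ft_force: [1.1, -0.8, -0.1]
gripper_width: 60.1
grip_force: 0.0
```

Request:
jog_arm:
  increments:
    - [[0.012,-0.059,0],[-0.003,-0.028,0.006],0.4]
    - [[0.0114,-0.059,0],[-0.003,-0.028,0.006],0.4]
    - [[0,0,0],[0,0,0],0.4]
    - [[0,0,0],[0,0,0],0.4]

```text
time_s: 12.58
tcp_pos: [517.4, 237.5, 166.9]
ee_rot: [[0.92, 0.273, 0.28], [0.262, -0.962, 0.076], [0.29, 0.004, -0.957]]
ft_force: [0.0, 0.2, 0.4]
gripper_width: 59.6
grip_force: 0.0
```

Run:
```python
from kin import *
np.set_printoptions(precision=2,suppress=True)
s=bot.read_state();print(s['time_s'],s['tcp_pos'],s['ee_rot'])
W=cam('wrist');T=cam('top');S=cam('side');cv2.imwrite('pics/w3.png',W['color'])
for o,z in(('scoop_grip',79),('scoop_mid',24),('scoop',4),('scoop_lip',19)):
  for n,c in(('wrist',W),('top',T),('side',S)):
    print(o,n,[(np.round(d['position'],0),round(d['conf'],2),atz(c,*d['position'][::-1],z)[:2]) for d in vision.tip_of(n,o)[:2]])
print(proj(W,(510,287.5,79)),proj(W,(510-20*.9636,287.5-20*.267,79+17)),proj(W,(613,316,4)),proj(W,(694,338.4,19)))
```

```text
12.575 [517.42 237.54 166.89] [[ 0.92  0.27  0.28]
 [ 0.26 -0.96  0.08]
 [ 0.29  0.   -0.96]]
scoop_grip wrist [(array([233., 244.]), 0.75, array([509.07, 289.62]))]
scoop_grip top [(array([209., 240.]), 0.95, array([510.49, 290.78])), (array([272., 146.]), 0.68, array([329.48, 542.7 ]))]
scoop_grip side [(array([139., 236.]), 0.85, array([329.94, 534.94]))]
scoop_mid wrist [(array([369.,  41.]), 0.93, array([342.8 , 433.51]))]
scoop_mid top [(array([176., 238.]), 0.67, array([614.04, 311.54]))]
scoop_mid side [(array([170., 243.]), 0.61, array([338.72, 435.11])), (array([187., 332.]), 0.58, array([614.5 , 290.37]))]
scoop wrist [(array([357.,  58.]), 0.75, array([344.49, 434.19])), (array([204., 616.]), 0.73, array([615.8 , -15.31]))]
scoop top [(array([177., 242.]), 0.66, array([612.05, 304.02]))]
scoop side [(array([188., 330.]), 0.72, array([610.23, 308.27])), (array([176., 247.]), 0.71, array([348.86, 422.65]))]
scoop_lip wrist [(array([  2., 265.]), 0.6, array([697.71, 337.45]))]
scoop_lip top [(array([148., 230.]), 0.86, array([697.6 , 340.96]))]
scoop_lip side [(array([184., 246.]), 0.75, array([342.34, 366.63])), (array([176., 352.]), 0.68, array([692.72, 338.09]))]
(np.float64(247.19798235627448), np.float64(232.9441494653587)) (np.float64(241.69643845426853), np.float64(266.3174797594654)) (np.float64(264.7064566883638), np.float64(107.17314606089312)) (np.float64(262.6725060033742), np.float64(5.42717454540761))
```

View pics/w3.png

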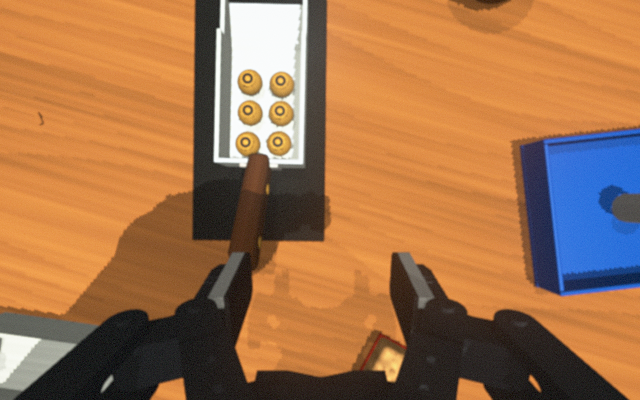

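The wrist view shows the handle from (257,160) to about (245,268), square to the tool. The sleeve stands in the blue tray at (625,205). The last move was speed-limited and stopped short, so I'm going on to above the grip.

Run:
```python
from kin import *
np.set_printoptions(precision=2,suppress=True)
k,_=fit();g=np.array([510,287,79]);R=tool(15,15);A=g+19*R[:,2]
w=[(A+[0,0,70],R,.4)];track(w+[(A,R,.4)],k);p,Q=plan(w,v=30);plan([(A,R,.4)],p,Q,v=25)
```

```text
trk [515. 288. 131.] [ 0.94  0.17 -0.65  0.31 -0.56  0.65] maxstep 0.05 err 0.00 margin [2.13 1.55 0.36 1.36 0.56 2.34]
trk [515. 288.  61.] [ 0.91  0.27 -0.78  0.47 -0.35  0.49] maxstep 0.11 err 0.00 margin [2.14 1.65 0.24 1.2  0.35 2.44]
[[[-0.0003,-0.0207,0.0164],[-0.0004,-0.0075,0.0031],0.4],[[-0.0002,-0.0206,0.0164],[-0.0004,-0.0074,0.0031],0.4],[[-0.0001,-0.0207,0.0163],[-0.0004,-0.0075,0.003],0.4]]
-> [514.8 288.3 130.7]
[[[-0.0076,0.0,0.0282],[0.0,0.0,0.0],0.4],[[-0.0075,0.0,0.0282],[0.0,0.0,0.0],0.4],[[-0.0076,0.0,0.0281],[0.0,0.0,0.0],0.4]]
-> [514.7 288.3  60.7]
```

Request:
jog_arm:
  increments:
    - [[0,-0.0207,0.0164],[0,-0.0075,0.003],0.4]
    - [[0,-0.0207,0.0164],[0,-0.0075,0.003],0.4]
    - [[0,-0.0207,0.0164],[0,-0.0075,0.003],0.4]
    - [[0,0,0],[0,0,0],0.4]

```text
time_s: 13.82
tcp_pos: [514.8, 289.8, 128.8]
ee_rot: [[0.933, 0.261, 0.247], [0.252, -0.965, 0.067], [0.256, 0.0, -0.967]]
ft_force: [0.2, 0.3, -0.4]
gripper_width: 59.8
grip_force: 0.0
```

Run:
```python
from kin import *
np.set_printoptions(precision=2,suppress=True)
k,_=fit();s=bot.read_state();print(s['tcp_pos'],s['ee_rot'])
W=cam('wrist');im=W['color'].copy();cv2.imwrite('pics/w4.png',im)
print(proj(W,(510,287,79)),[d for d in vision.tip_of('wrist','scoop_grip')][:2])
hsv=cv2.cvtColor(im,cv2.COLOR_BGR2HSV)
# handle: dark reddish-brown columns per row
m=cv2.inRange(hsv,(0,100,30),(14,255,130))
for r in range(120,330,20):
    c=np.where(m[r,180:460])[0]+180
    if len(c)>5: print(r,c.min(),c.max(),len(c))
R=tool(15,15);A=np.array([510,287,79])+19*R[:,2];plan([(A,R,.4)],v=25)
```

```text
[514.83 289.76 128.76] [[ 0.93  0.26  0.25]
 [ 0.25 -0.97  0.07]
 [ 0.26  0.   -0.97]]
(np.float64(321.85399766292977), np.float64(256.16704157767987)) [{'position': [257.6, 319.5], 'conf': 0.76}]
160 239 322 8
180 238 388 27
200 239 388 28
220 239 388 33
240 239 388 39
260 248 399 40
280 204 436 63
300 187 452 74
320 224 459 44
[[[-0.0075,0.0002,0.0278],[-0.0002,0.0003,0.0003],0.4],[[-0.0076,0.0002,0.0279],[-0.0002,0.0004,0.0002],0.4],[[-0.0076,0.0002,0.0278],[-0.0002,0.0003,0.0003],0.4]]
-> [514.7 288.3  60.6]
```

View pics/w4.png

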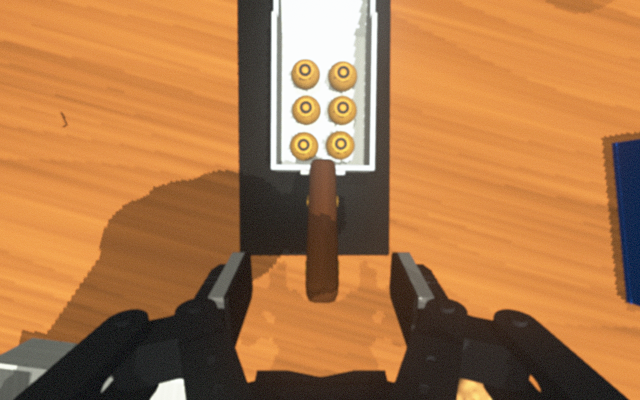

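The handle is centred at column 322 between the pads and square to them. Descending and gripping.

Request:
jog_arm:
  increments:
    - [[-0.0075,0.0002,0.0278],[0,0,0],0.4]
    - [[-0.0075,0.0002,0.0278],[0,0,0],0.4]
    - [[-0.0075,0.0002,0.0278],[0,0,0],0.4]
    - [[0,0,0],[0,0,0],0.4]

```text
time_s: 14.42
tcp_pos: [514.4, 286.5, 60.2]
ee_rot: [[0.934, 0.259, 0.247], [0.251, -0.966, 0.066], [0.256, 0.001, -0.967]]
ft_force: [-0.5, -0.7, -0.1]
gripper_width: 59.6
grip_force: 0.0
```

Request:
jog_arm:
  increments:
    - [[0,0,0],[0,0,0],-1]
    - [[0,0,0],[0,0,0],-1]
    - [[0,0,0],[0,0,0],-1]
    - [[0,0,0],[0,0,0],-1]
    - [[0,0,0],[0,0,0],-1]
  grip_force: 60

```text
time_s: 15.05
tcp_pos: [515.7, 288.8, 62.9]
ee_rot: [[0.932, 0.26, 0.251], [0.25, -0.966, 0.07], [0.26, -0.003, -0.965]]
ft_force: [-3.4, -0.5, 7.8]
gripper_width: 17.6
grip_force: 58.7
```

Request:
jog_arm:
  increments:
    - [[0,0,0],[0,0,0],-1]
    - [[0,0,0],[0,0,0],-1]
  grip_force: 115

```text
time_s: 15.3
tcp_pos: [515.7, 288.7, 63.0]
ee_rot: [[0.932, 0.26, 0.251], [0.25, -0.966, 0.07], [0.26, -0.003, -0.965]]
ft_force: [-2.4, -0.5, 8.9]
gripper_width: 16.8
grip_force: 111.9
```

```bash
cat > sc.py <<'E'
from kin import *
# scoop held: offset from TCP pose fixed at grasp. gp=scoop_grip world pos given tool pose
def pose(lip,hd,tip,t0=15):
    """TCP pose that puts lip at world 'lip' with scoop heading hd, nose-down tip deg"""
    h,th=np.radians([hd,tip]);f=np.array([np.cos(h),np.sin(h),0])
    gp=np.array(lip,float)-f*(191*np.cos(th)-60*np.sin(th))+[0,0,191*np.sin(th)+60*np.cos(th)]
    R=tool(hd,t0-tip);return gp+19*R[:,2],R
E
python3 - <<'E'
from sc import *
np.set_printoptions(precision=2,suppress=True)
k,_=fit();s=bot.read_state();p,R=s['tcp_pos'],s['ee_rot'];print(s['time_s'],p,R,s['joint_pos'],s['gripper_width'],s['ft_force'])
c=np.array([611.5,-322,0])
for hd in(-15,-25):
    f=np.array([np.cos(np.radians(hd)),np.sin(np.radians(hd)),0])
    q=track([(p+[0,0,8],R),(p+[0,0,150],R),(*pose((650,150,260),hd/2+5,0),),(*pose(c-140*f+[0,0,200],hd,0),),(*pose(c-60*f+[0,0,150],hd,0),),(*pose(c-60*f+[0,0,132],hd,20),),(*pose(c-60*f+[0,0,130],hd,38),)],k)
E
```

```text
15.3 [515.69 288.68  63.  ] [[ 0.93  0.26  0.25]
 [ 0.25 -0.97  0.07]
 [ 0.26 -0.   -0.97]] [ 0.91  0.26 -0.77  0.46 -0.35  0.5 ] 16.783939756009055 [-2.42 -0.53  8.94]
trk [516. 289.  71.] [ 0.91  0.25 -0.76  0.43 -0.38  0.53] maxstep 0.02 err 0.00 margin [2.16 1.68 0.25 1.22 0.37 2.5 ]
trk [516. 289. 213.] [ 0.94  0.09 -0.51  0.23 -0.78  0.74] maxstep 0.11 err 0.00 margin [2.13 1.52 0.33 1.33 0.49 2.29]
trk [464. 158. 302.] [ 0.9  -0.15 -0.54  0.24 -1.04  0.52] maxstep 0.06 err 0.00 margin [2.13 1.28 0.48 1.43 0.82 2.34]
trk [ 297. -238.  242.] [-0.1  -0.36 -0.73  0.05 -0.94  1.38] maxstep 0.12 err 0.00 margin [2.2  1.   0.24 1.43 0.94 1.65]
trk [ 374. -258.  192.] [-0.14 -0.14 -0.71  0.05 -0.74  1.42] maxstep 0.07 err 0.00 margin [2.93 1.14 0.29 1.62 0.74 1.61]
trk [ 398. -265.  235.] [-0.18  0.08 -0.34 -0.01 -1.23  1.49] maxstep 0.13 err 0.00 margin [2.89 1.34 0.41 1.65 0.87 1.54]
trk [ 437. -275.  277.] [-0.2   0.32  0.   -0.02 -1.65  1.51] maxstep 0.14 err 0.00 margin [2.87 1.59 0.8  1.68 1.38 1.52]
trk [516. 289.  71.] [ 0.91  0.25 -0.76  0.43 -0.38  0.53] maxstep 0.02 err 0.00 margin [2.16 1.68 0.25 1.22 0.37 2.5 ]
trk [516. 289. 213.] [ 0.94  0.09 -0.51  0.23 -0.78  0.74] maxstep 0.11 err 0.00 margin [2.13 1.52 0.33 1.33 0.49 2.29]
trk [466. 174. 302.] [ 0.93 -0.13 -0.52  0.26 -1.06  0.39] maxstep 0.08 err 0.00 margin [2.13 1.3  0.49 1.41 0.83 2.37]
trk [ 316. -184.  242.] [ 0.21 -0.43 -0.82  0.19 -0.98  0.83] maxstep 0.11 err 0.00 margin [2.16 0.99 0.2  1.41 0.98 2.2 ]
trk [ 388. -218.  192.] [ 0.04 -0.18 -0.79  0.18 -0.73  0.98] maxstep 0.09 err 0.00 margin [2.93 1.09 0.21 1.49 0.73 2.05]
trk [ 412. -229.  235.] [-0.11  0.07 -0.34 -0.03 -1.24  1.26] maxstep 0.13 err 0.00 margin [2.96 1.32 0.36 1.57 0.86 1.77]
trk [ 447. -246.  277.] [-0.19  0.32  0.03 -0.1  -1.67  1.34] maxstep 0.15 err 0.00 margin [2.88 1.58 0.8  1.73 1.38 1.69]
```

Run:
```python
from sc import *
s=bot.read_state();p,R=s['tcp_pos'],s['ee_rot']
P,Q=plan([(p+[0,0,10],R,-1,2),(p+[0,0,150],R,-1,5)])
```

```text
[[[0.0016,0.0,-0.006],[0.0,0.0,0.0],-1],[[0.0017,0.0,-0.0061],[0.0,0.0,0.0],-1]]
-> [515.7 288.7  73. ]
[[[0.0091,-0.0001,-0.0338],[0.0,0.0,0.0],-1],[[0.0091,-0.0001,-0.0338],[0.0,0.0,0.0],-1],[[0.0091,-0.0001,-0.0338],[0.0,0.0,0.0],-1],[[0.0091,-0.0001,-0.0337],[0.0,0.0,0.0],-1],[[0.0091,-0.0001,-0.0338],[0.0,0.0,0.0],-1]]
-> [515.7 288.7 213. ]
```

Request:
jog_arm:
  increments:
    - [[0.0017,0,-0.006],[0,0,0],-1]
    - [[0.0017,0,-0.006],[0,0,0],-1]
    - [[0.0017,0,-0.006],[0,0,0],-1]
    - [[0,0,0],[0,0,0],-1]

```text
time_s: 15.8
tcp_pos: [515.5, 288.4, 76.9]
ee_rot: [[0.933, 0.26, 0.25], [0.25, -0.966, 0.069], [0.259, -0.002, -0.966]]
ft_force: [-0.6, -0.5, -5.0]
gripper_width: 16.5
grip_force: 112.5
```

Run:
```python
from sc import *
np.set_printoptions(precision=3,suppress=True)
s=bot.read_state();print(s['tcp_pos'],s['ee_rot'],s['ft_force'],s['ft_torque'],s['gripper_width'])
S=cam('side');W=cam('wrist')
im=np.zeros((500,800,3),np.uint8);im[:400,:440]=W['color'][:,100:540];im[:360,440:]=cv2.resize(S['color'][150:240,280:370],(360,360));cv2.imwrite('pics/l1.png',im)
```

```text
[515.466 288.371  76.903] [[ 0.933  0.26   0.25 ]
 [ 0.25  -0.966  0.069]
 [ 0.259 -0.002 -0.966]] [-0.586 -0.506 -5.017] [-0.446  1.635 -0.063] 16.52010391328652
```

View pics/l1.png

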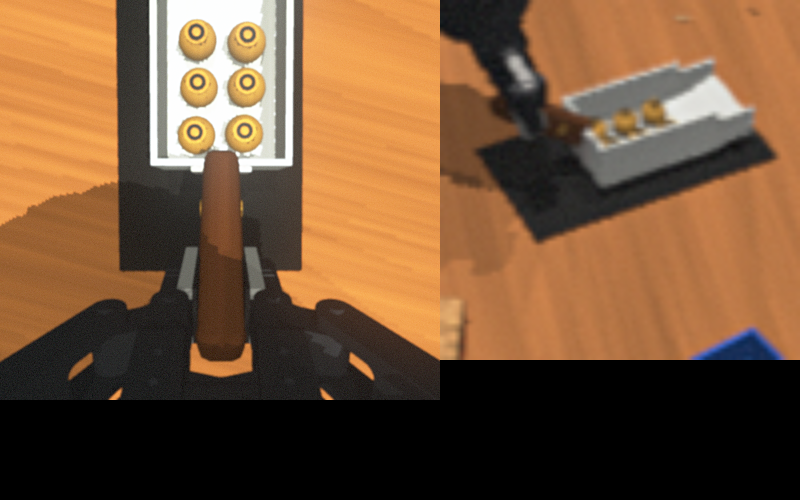

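Weight of 5 N carried, scoop level, all six knobs still inside (left half). Planning the carry at moderate speed.

Run:
```python
from sc import *
s=bot.read_state();p,R=s['tcp_pos'],s['ee_rot'];hd=-15
c=np.array([611.5,-322,0]);f=np.array([np.cos(np.radians(hd)),np.sin(np.radians(hd)),0])
P,Q=plan([(p+[0,0,130],R,-1),(*pose((640,130,255),2,0),-1),(*pose(c-140*f+[0,0,200],hd,0),-1)],v=42,w=8)
```

```text
[[[0.0105,-0.0001,-0.0392],[0.0,0.0,0.0],-1],[[0.0105,0.0,-0.0393],[0.0,0.0,0.0],-1],[[0.0105,-0.0001,-0.0392],[0.0,0.0,0.0],-1],[[0.0105,0.0,-0.0393],[0.0,0.0,0.0],-1]]
-> [515.3 288.  206.5]
[[[-0.0188,0.0357,-0.0284],[-0.0077,0.0001,0.028],-1],[[-0.0171,0.0369,-0.028],[-0.0076,0.0001,0.0279],-1],[[-0.0155,0.0378,-0.0275],[-0.0077,0.0,0.028],-1],[[-0.0139,0.0389,-0.0271],[-0.0077,0.0001,0.0279],-1],[[-0.0121,0.0398,-0.0266],[-0.0077,0.0001,0.028],-1]]
-> [454.  123.5 296.7]
[[[-0.0223,0.0444,0.0011],[-0.0049,0.0,0.0182],-1],[[-0.021,0.0451,0.0015],[-0.0049,0.0,0.0183],-1],[[-0.0197,0.0456,0.0019],[-0.0049,0.0,0.0182],-1],[[-0.0185,0.0461,0.0022],[-0.0048,0.0,0.0183],-1],[[-0.017,0.0466,0.0025],[-0.0049,0.0,0.0182],-1]]
[[[-0.0158,0.0471,0.0029],[-0.0049,0.0,0.0182],-1],[[-0.0144,0.0475,0.0033],[-0.0049,0.0,0.0183],-1],[[-0.013,0.0478,0.0036],[-0.0049,0.0,0.0182],-1],[[-0.0116,0.0482,0.004],[-0.0049,0.0,0.0183],-1],[[-0.0103,0.0484,0.0044],[-0.0048,0.0,0.0182],-1]]
-> [ 296.5 -237.6  241.6]
```

Request:
jog_arm:
  increments:
    - [[0.005,0,-0.02],[0,0,0],-1]
    - [[0.0105,0,-0.039],[0,0,0],-1]
    - [[0.0105,0,-0.039],[0,0,0],-1]
    - [[0.0105,0,-0.039],[0,0,0],-1]
    - [[0.005,0,-0.02],[0,0,0],-1]

```text
time_s: 16.52
tcp_pos: [515.2, 288.2, 208.2]
ee_rot: [[0.933, 0.26, 0.25], [0.25, -0.966, 0.07], [0.26, -0.003, -0.966]]
ft_force: [-0.2, 0.5, -5.5]
gripper_width: 16.4
grip_force: 112.8
```

Request:
jog_arm:
  increments:
    - [[-0.019,0.036,-0.028],[-0.008,0,0.028],-1]
    - [[-0.017,0.037,-0.028],[-0.008,0,0.028],-1]
    - [[-0.0155,0.038,-0.0275],[-0.008,0,0.028],-1]
    - [[-0.014,0.039,-0.027],[-0.0075,0,0.028],-1]
    - [[-0.012,0.04,-0.0266],[-0.0075,0,0.028],-1]

```text
time_s: 17.15
tcp_pos: [452.8, 121.2, 296.3]
ee_rot: [[0.966, 0.033, 0.257], [0.032, -0.999, 0.008], [0.258, 0.001, -0.966]]
ft_force: [1.0, 0.8, -4.3]
gripper_width: 16.5
grip_force: 112.9
```

Request:
jog_arm:
  increments:
    - [[-0.022,0.0444,0.001],[-0.005,0,0.018],-1]
    - [[-0.021,0.045,0.0015],[-0.005,0,0.018],-1]
    - [[-0.02,0.0456,0.002],[-0.005,0,0.018],-1]
    - [[-0.0185,0.046,0.002],[-0.005,0,0.018],-1]
    - [[-0.017,0.0466,0.0025],[-0.005,0,0.018],-1]

```text
time_s: 17.77
tcp_pos: [373.8, -58.9, 268.6]
ee_rot: [[0.96, -0.113, 0.256], [-0.109, -0.994, -0.031], [0.258, 0.002, -0.966]]
ft_force: [1.6, -0.0, -4.4]
gripper_width: 16.4
grip_force: 112.8
```

Request:
jog_arm:
  increments:
    - [[-0.016,0.047,0.003],[-0.005,0,0.018],-1]
    - [[-0.0144,0.0475,0.003],[-0.005,0,0.018],-1]
    - [[-0.013,0.048,0.0036],[-0.005,0,0.018],-1]
    - [[-0.0116,0.048,0.004],[-0.005,0,0.018],-1]
    - [[-0.01,0.048,0.0044],[-0.005,0,0.018],-1]

```text
time_s: 18.4
tcp_pos: [295.3, -239.0, 242.0]
ee_rot: [[0.934, -0.257, 0.25], [-0.248, -0.966, -0.07], [0.259, 0.003, -0.966]]
ft_force: [0.5, 0.7, -4.5]
gripper_width: 16.6
grip_force: 112.8
```

Run:
```python
from sc import *
np.set_printoptions(precision=3,suppress=True)
s=bot.read_state();p,R=s['tcp_pos'],s['ee_rot'];print(s['time_s'],p,R,s['ft_force'],s['ft_torque'],s['gripper_width'])
W=cam('wrist');print(len([1 for d in vision.tip_of('wrist','knob1') if d['conf']>.3]),[(np.round(d['position']),round(d['conf'],2)) for d in vision.tip_of('wrist','knob1')])
hd=-15;c=np.array([611.5,-322,0]);f=np.array([np.cos(np.radians(hd)),np.sin(np.radians(hd)),0])
# lip prediction from held transform
h=np.degrees(np.arctan2(R[1,2],R[0,2]));t=np.degrees(np.arcsin(np.linalg.norm(R[:2,2])));print('head',h,'tilt',t)
P,Q=plan([(*pose(c-65*f+[0,0,145],hd,0),-1),(*pose(c-60*f+[0,0,132],hd,18),-1)],v=42,w=6)
T=cam('top');S=cam('side')
for n,cc in(('top',T),('side',S)): print(n,[(np.round(d['position']),round(d['conf'],2)) for d in vision.tip_of(n,'scoop_lip')[:3]])
g=p-19*R[:,2];F=np.array([np.cos(np.radians(h)),np.sin(np.radians(h)),0]);L=g+191*F-[0,0,60];print('lip pred',L,proj(T,L)[::-1],proj(S,L)[::-1])
```

```text
18.4 [ 295.3   -239.038  242.018] [[ 0.934 -0.257  0.25 ]
 [-0.248 -0.966 -0.07 ]
 [ 0.259  0.003 -0.966]] [ 0.545  0.685 -4.548] [0.457 1.546 0.025] 16.6054891990347
4 [(array([ 56., 324.]), 0.86), (array([ 71., 286.]), 0.71), (array([ 12., 327.]), 0.57), (array([121., 285.]), 0.56)]
head -15.575883702394037 tilt 15.033262353155033
[[[0.0249,-0.0013,0.0302],[0.0009,0.0004,-0.0005],-1],[[0.0248,-0.0012,0.0303],[0.0009,0.0005,-0.0006],-1],[[0.0248,-0.0011,0.0303],[0.0009,0.0004,-0.0005],-1]]
-> [ 368.9 -257.   186.6]
[[[0.0155,0.0,-0.0142],[0.0,-0.0667,0.0],-1],[[0.0138,0.0,-0.0157],[0.0,-0.0666,0.0],-1],[[0.0122,0.0,-0.0171],[0.0,-0.0667,0.0],-1]]
-> [ 395.  -264.   229.1]
top [(array([227., 467.]), 0.78), (array([265., 220.]), 0.56), (array([184., 446.]), 0.45)]
side [(array([187., 248.]), 0.87), (array([321., 328.]), 0.7)]
lip pred [ 474.539 -289.001  200.368] (np.float64(226.41725772344503), np.float64(466.9112999308382)) (np.float64(320.9059571232411), np.float64(329.3355607718733))
```

Request:
jog_arm:
  increments:
    - [[0.0249,-0.0012,0.0302],[0.001,0,0],-1]
    - [[0.0249,-0.0012,0.0302],[0.001,0,0],-1]
    - [[0.0249,-0.0012,0.0302],[0.001,0,0],-1]
    - [[0,0,0],[0,0,0],-1]

```text
time_s: 19.25
tcp_pos: [372.7, -253.8, 186.4]
ee_rot: [[0.935, -0.252, 0.248], [-0.244, -0.968, -0.064], [0.256, -0.001, -0.967]]
ft_force: [-1.3, -0.1, -5.1]
gripper_width: 16.6
grip_force: 113.4
```

Request:
jog_arm:
  increments:
    - [[0.0155,0,-0.0142],[0,-0.0667,0],-1]
    - [[0.0138,0,-0.0157],[0,-0.0667,0],-1]
    - [[0.0122,0,-0.017],[0,-0.0667,0],-1]
    - [[0,0,0],[0,0,0],-1]
    - [[0,0,0],[0,0,0],-1]

```text
time_s: 19.88
tcp_pos: [397.5, -261.0, 230.2]
ee_rot: [[0.966, -0.254, -0.05], [-0.253, -0.967, 0.014], [-0.052, -0.001, -0.999]]
ft_force: [-0.0, -0.4, -4.8]
gripper_width: 16.6
grip_force: 113.3
```

```bash
cat > lip.py <<'E'
from sc import *
np.set_printoptions(precision=3,suppress=True)
def lipnow():
    s=bot.read_state();p,R=s['tcp_pos'],s['ee_rot']
    th=np.radians(15)-np.arctan2(R[0,2]*np.cos(np.radians(-15))+R[1,2]*np.sin(np.radians(-15)),-R[2,2])
    Fx=R@np.array([np.cos(np.radians(15)),0,np.sin(np.radians(15))]);Fz=R@np.array([np.sin(np.radians(15)),0,-np.cos(np.radians(15))])
    L=p-19*R[:,2]+191*Fx-60*Fz
    print('t',s['time_s'],'tip',np.degrees(th),'lip',L,'rel pan',L-[611.5,-322,79],'F',s['ft_force'],'M',s['ft_torque'],s['gripper_width'])
    return L,s
def pan():
    for n in('top','side'):
        c=cam(n);print(n,'pan_floor',[(np.round(d['position'][::-1],1),round(d['conf'],2)) for d in vision.tip_of(n,'pan_floor')[:1]],'knobs',[(np.round(d['position'][::-1]).astype(int).tolist(),round(d['conf'],2)) for d in vision.tip_of(n,'knob1')])
E
python3 - <<'E'
from lip import *
L,s=lipnow()
hd=-15;c=np.array([611.5,-322,0]);f=np.array([np.cos(np.radians(hd)),np.sin(np.radians(hd)),0])
l=c-62*f
P,Q=plan([(*pose(l+[0,0,132],hd,t),-1) for t in(24,30,38)],w=3.2)
pan()
E
```

```text
t 19.875 tip 17.956254266329918 lip [ 556.38  -302.5    133.196] rel pan [-55.12   19.5    54.196] F [-0.04  -0.352 -4.771] M [0.062 0.239 0.033] 16.62705080023926
[[[0.0041,0.0022,-0.0099],[-0.0002,-0.0336,0.0018],-1],[[0.0036,0.0023,-0.0102],[-0.0003,-0.0336,0.0017],-1]]
-> [ 403.8 -266.4  245.7]
[[[0.0064,0.0,-0.0107],[0.0,-0.0333,0.0],-1],[[0.0057,0.0,-0.0111],[0.0,-0.0333,0.0],-1]]
-> [ 416.  -269.7  261.1]
[[[0.0058,0.0,-0.0094],[0.0,-0.0296,0.0],-1],[[0.0054,0.0,-0.0097],[0.0,-0.0297,0.0],-1],[[0.0049,0.0,-0.01],[0.0,-0.0296,0.0],-1]]
-> [ 434.7 -274.7  279.4]
top pan_floor [(array([461.3, 180.6]), 0.95)] knobs [([459, 190], 0.64), ([471, 208], 0.51), ([456, 202], 0.49)]
side pan_floor [(array([394.3, 356.4]), 0.95)] knobs [([353, 326], 0.63), ([359, 341], 0.62), ([362, 334], 0.61), ([380, 347], 0.59), ([347, 344], 0.53), ([352, 336], 0.45), ([356, 267], 0.25), ([428, 297], 0.2)]
```

Request:
jog_arm:
  increments:
    - [[0.004,0.002,-0.01],[0,-0.0335,0.0018],-1]
    - [[0.004,0.002,-0.01],[0,-0.0335,0.0018],-1]
    - [[0,0,0],[0,0,0],-1]
    - [[0,0,0],[0,0,0],-1]
    - [[0,0,0],[0,0,0],-1]

```text
time_s: 20.8
tcp_pos: [403.6, -266.9, 245.8]
ee_rot: [[0.954, -0.26, -0.15], [-0.257, -0.965, 0.041], [-0.156, -0.001, -0.988]]
ft_force: [-0.0, -0.6, -2.5]
gripper_width: 15.9
grip_force: 113.4
```

Request:
jog_arm:
  increments:
    - [[0.0064,0,-0.0107],[0,-0.0333,0],-1]
    - [[0.0057,0,-0.011],[0,-0.0333,0],-1]
    - [[0,0,0],[0,0,0],-1]
    - [[0,0,0],[0,0,0],-1]
    - [[0,0,0],[0,0,0],-1]

```text
time_s: 21.42
tcp_pos: [415.9, -270.2, 261.3]
ee_rot: [[0.933, -0.26, -0.249], [-0.252, -0.965, 0.068], [-0.258, -0.001, -0.966]]
ft_force: [0.2, -0.3, -1.6]
gripper_width: 16.7
grip_force: 113.7
```

Run:
```python
from lip import *
L,s=lipnow();pan()
```

```text
t 21.425 tip 29.937236419257914 lip [ 551.518 -306.72   132.359] rel pan [-59.982  15.28   53.359] F [ 0.171 -0.335 -1.56 ] M [-0.237 -0.839 -0.037] 16.656180496184383
top pan_floor [] knobs []
side pan_floor [(array([394.5, 359.7]), 0.92)] knobs [([386, 354], 0.61), ([376, 375], 0.6), ([383, 336], 0.58), ([374, 356], 0.58), ([369, 360], 0.57), ([387, 373], 0.48)]
```

Run:
```python
from lip import *
S=cam('side');W=cam('wrist');T=cam('top')
for z in(49,58,79): print(z,proj(S,(611.5,-322,z)),proj(T,(611.5,-322,z)))
im=np.zeros((600,800,3),np.uint8);im[:480,:480]=cv2.resize(S['color'][300:400,340:440],(480,480),interpolation=cv2.INTER_CUBIC);im[:320,480:]=cv2.resize(W['color'][:,120:520],(320,320));im[320:,480:]=cv2.resize(T['color'][140:220,425:517],(320,280))
cv2.imwrite('pics/pour.png',im)
hd=-15;c=np.array([611.5,-322,0]);f=np.array([np.cos(np.radians(hd)),np.sin(np.radians(hd)),0])
s=bot.read_state()
P,Q=plan([(*pose(c-75*f+[0,0,150],hd,18),-1),(*pose(c-140*f+[0,0,190],hd,0),-1)],v=45,w=7)
R0=tool(15,15.1);H=np.array([515.7,288.7,63.])
P,Q=plan([(np.array([454,123.5,296.7]),tool(2,15),-1),(H+[0,0,140],R0,-1)],P,Q,v=52,w=8)
```

```text
49 (np.float64(391.2832748756352), np.float64(359.47826216235677)) (np.float64(457.0633312228139), np.float64(179.96169134447908))
58 (np.float64(391.7309750748561), np.float64(357.53735100121)) (np.float64(458.23347012798706), np.float64(179.47731584816415))
79 (np.float64(392.79738179002203), np.float64(352.9141663356917)) (np.float64(461.04509968057107), np.float64(178.31345021309662))
[[[-0.0202,-0.0003,0.0144],[-0.0003,0.0667,-0.0005],-1],[[-0.0216,-0.0003,0.0123],[-0.0002,0.0667,-0.0005],-1]]
-> [ 380.5 -260.2  247.1]
[[[-0.0359,0.0,0.0083],[0.0,0.0667,0.0],-1],[[-0.0365,0.0,0.0046],[0.0,0.0666,0.0],-1],[[-0.0368,0.0,0.0007],[0.0,0.0667,0.0],-1]]
-> [ 296.5 -237.6  231.6]
[[[0.0115,-0.0609,-0.0074],[0.0061,0.0,-0.0228],-1],[[0.0136,-0.0605,-0.0069],[0.0061,0.0,-0.0228],-1],[[0.0159,-0.06,-0.0063],[0.0061,0.0,-0.0228],-1],[[0.0179,-0.0595,-0.0057],[0.0061,0.0,-0.0228],-1],[[0.0201,-0.0588,-0.0052],[0.0061,0.0,-0.0228],-1]]
[[[0.0222,-0.0582,-0.0046],[0.0062,0.0,-0.0228],-1],[[0.0242,-0.0573,-0.004],[0.0061,0.0,-0.0228],-1],[[0.0263,-0.0565,-0.0035],[0.0061,0.0,-0.0228],-1]]
-> [454.  123.5 296.7]
[[[0.0128,-0.0509,0.0337],[0.0094,0.0003,-0.0349],-1],[[0.0155,-0.0497,0.0345],[0.0093,0.0002,-0.0349],-1],[[0.0181,-0.0482,0.0353],[0.0094,0.0003,-0.0349],-1],[[0.0208,-0.0466,0.0359],[0.0094,0.0003,-0.0348],-1]]
-> [515.7 288.7 203. ]
```

View pics/pour.png

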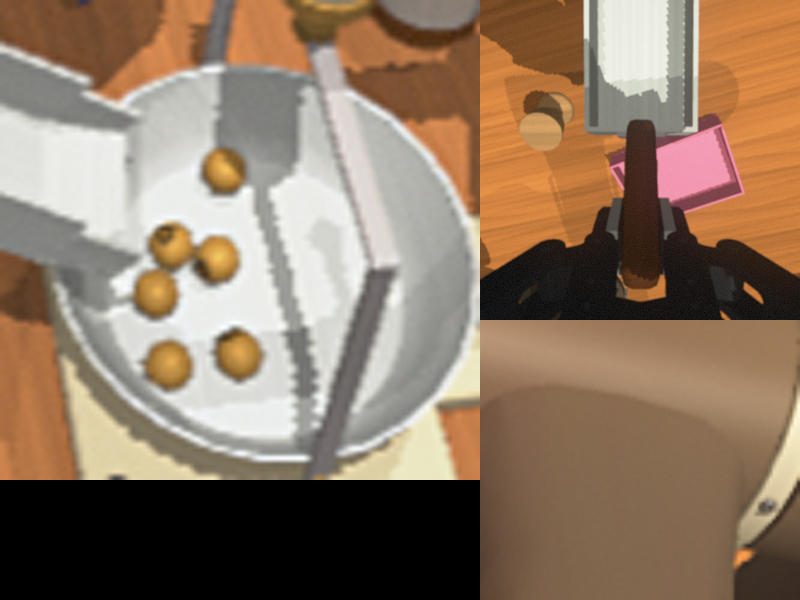

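All six knobs lie in the pan and the scoop is empty. Carrying the scoop back.

Request:
jog_arm:
  increments:
    - [[-0.02,0,0.0144],[0,0.0667,0],-1]
    - [[-0.0216,0,0.0123],[0,0.0667,0],-1]
    - [[-0.036,0,0.0083],[0,0.0667,0],-1]
    - [[-0.0365,0,0.0046],[0,0.0667,0],-1]
    - [[-0.0368,0,0.0007],[0,0.0667,0],-1]

```text
time_s: 22.5
tcp_pos: [295.6, -237.9, 231.5]
ee_rot: [[0.932, -0.261, 0.253], [-0.252, -0.965, -0.068], [0.262, -0.001, -0.965]]
ft_force: [-0.1, 0.8, -0.9]
gripper_width: 16.5
grip_force: 113.8
```

Request:
jog_arm:
  increments:
    - [[0.0115,-0.061,-0.0074],[0.006,0,-0.0228],-1]
    - [[0.0136,-0.0605,-0.007],[0.006,0,-0.0228],-1]
    - [[0.016,-0.06,-0.0063],[0.006,0,-0.0228],-1]
    - [[0.018,-0.0595,-0.0057],[0.006,0,-0.0228],-1]
    - [[0.02,-0.059,-0.0052],[0.006,0,-0.0228],-1]

```text
time_s: 23.12
tcp_pos: [395.4, -10.6, 273.0]
ee_rot: [[0.963, -0.076, 0.259], [-0.073, -0.997, -0.019], [0.26, -0.001, -0.966]]
ft_force: [1.4, -0.2, -1.1]
gripper_width: 16.3
grip_force: 113.7
```

Request:
jog_arm:
  increments:
    - [[0.022,-0.058,-0.0046],[0.006,0,-0.0228],-1]
    - [[0.024,-0.0573,-0.004],[0.006,0,-0.0228],-1]
    - [[0.026,-0.0565,-0.0035],[0.006,0,-0.0228],-1]
    - [[0,0,0],[0,0,0],-1]

```text
time_s: 23.62
tcp_pos: [455.3, 125.6, 296.8]
ee_rot: [[0.965, 0.036, 0.259], [0.035, -0.999, 0.008], [0.259, 0.001, -0.966]]
ft_force: [-0.4, -0.8, -1.9]
gripper_width: 16.7
grip_force: 113.8
```

Run:
```python
from lip import *
s=bot.read_state();print(s['time_s'],s['tcp_pos'],s['ee_rot'],s['ft_force'])
R0=tool(15,15.1);H=np.array([515.7,288.7,63.])
track([(H+[0,0,60],R0),(H+[0,0,6],R0)],fit()[0])
P,Q=plan([(H+[0,0,60],R0,-1)],v=45,w=8);plan([(H+[0,0,6],R0,-1)],P,Q,v=15)
```

```text
23.625 [455.279 125.615 296.763] [[ 0.965  0.036  0.259]
 [ 0.035 -0.999  0.008]
 [ 0.259  0.001 -0.966]] [-0.431 -0.791 -1.944]
trk [516. 289. 123.] [ 0.93  0.18 -0.66  0.32 -0.54  0.64] maxstep 0.06 err 0.00 margin [2.14 1.27 0.36 1.35 0.54 2.37]
trk [516. 289.  69.] [ 0.91  0.26 -0.76  0.45 -0.37  0.52] maxstep 0.09 err 0.00 margin [2.14 1.65 0.26 1.22 0.37 2.44]
[[[0.004,-0.0336,0.0385],[0.0064,0.0002,-0.0231],-1],[[0.0051,-0.033,0.0388],[0.0064,0.0002,-0.0232],-1],[[0.0064,-0.0324,0.0392],[0.0063,0.0002,-0.0231],-1],[[0.0075,-0.0317,0.0394],[0.0064,0.0003,-0.0232],-1],[[0.0086,-0.0311,0.0398],[0.0064,0.0002,-0.0231],-1]]
[[[0.0097,-0.0303,0.0401],[0.0064,0.0002,-0.0232],-1]]
-> [515.7 288.7 123. ]
[[[-0.0044,0.0,0.0163],[0.0,0.0,0.0],-1],[[-0.0044,0.0,0.0163],[0.0,0.0,0.0],-1],[[-0.0044,0.0,0.0163],[0.0,0.0,0.0],-1],[[-0.0044,0.0,0.0163],[0.0,0.0,0.0],-1]]
-> [515.7 288.7  69. ]
```

Request:
jog_arm:
  increments:
    - [[0.004,-0.0336,0.0385],[0.0064,0,-0.023],-1]
    - [[0.005,-0.033,0.039],[0.0064,0,-0.023],-1]
    - [[0.0064,-0.0324,0.039],[0.0064,0,-0.023],-1]
    - [[0.0075,-0.032,0.0394],[0.0064,0,-0.023],-1]
    - [[0.0086,-0.031,0.04],[0.0064,0,-0.023],-1]

```text
time_s: 24.25
tcp_pos: [504.9, 259.1, 150.9]
ee_rot: [[0.943, 0.219, 0.252], [0.211, -0.976, 0.058], [0.259, -0.001, -0.966]]
ft_force: [0.7, 0.8, -1.9]
gripper_width: 16.9
grip_force: 113.9
```

Request:
jog_arm:
  increments:
    - [[0.01,-0.03,0.04],[0.0064,0,-0.023],-1]
    - [[0,0,0],[0,0,0],-1]
    - [[-0.0044,0,0.0163],[0,0,0],-1]
    - [[-0.0044,0,0.0163],[0,0,0],-1]
    - [[-0.0044,0,0.0163],[0,0,0],-1]

```text
time_s: 24.88
tcp_pos: [515.2, 285.2, 82.9]
ee_rot: [[0.934, 0.254, 0.251], [0.245, -0.967, 0.067], [0.26, -0.002, -0.966]]
ft_force: [-0.7, 1.3, -1.4]
gripper_width: 16.5
grip_force: 113.9
```

Run:
```python
from lip import *
s=bot.read_state();print(s['time_s'],s['tcp_pos'],s['ee_rot'],s['ft_force'])
R0=tool(15,15.1);H=np.array([515.7,288.7,63.])
plan([(H+[0,0,5],R0,-1,2),(H+[0,0,0],R0,-1,2)])
```

```text
24.875 [515.176 285.192  82.942] [[ 0.934  0.254  0.251]
 [ 0.245 -0.967  0.067]
 [ 0.26  -0.002 -0.966]] [-0.703  1.304 -1.435]
[[[-0.0016,-0.002,0.0092],[-0.0001,0.0003,-0.0017],-1],[[-0.0016,-0.0021,0.0093],[-0.0001,0.0003,-0.0017],-1]]
-> [515.7 288.7  68. ]
[[[-0.0008,0.0,0.003],[0.0,0.0,0.0],-1],[[-0.0008,0.0,0.003],[0.0,0.0,0.0],-1]]
-> [515.7 288.7  63. ]
```

Request:
jog_arm:
  increments:
    - [[-0.0016,-0.002,0.0092],[0,0,-0.0015],-1]
    - [[-0.0016,-0.002,0.0092],[0,0,-0.0015],-1]
    - [[-0.0003,0,0.001],[0,0,0],-1]
    - [[0,0,0],[0,0,0],-1]

```text
time_s: 25.38
tcp_pos: [515.8, 289.5, 67.0]
ee_rot: [[0.933, 0.259, 0.25], [0.25, -0.966, 0.067], [0.259, -0.0, -0.966]]
ft_force: [-0.8, 0.7, -1.7]
gripper_width: 16.5
grip_force: 113.8
```

Request:
jog_arm:
  increments:
    - [[-0.0006,0,0.0022],[0,0,0],-1]
    - [[0,0,0],[0,0,0],-1]

```text
time_s: 25.62
tcp_pos: [515.6, 289.4, 64.9]
ee_rot: [[0.933, 0.259, 0.25], [0.25, -0.966, 0.067], [0.259, -0.0, -0.966]]
ft_force: [0.1, -0.3, -1.9]
gripper_width: 16.8
grip_force: 113.8
```

Request:
jog_arm:
  increments:
    - [[-0.0004,0,0.0016],[0,0,0],-1]
    - [[0,0,0],[0,0,0],-1]

```text
time_s: 25.88
tcp_pos: [515.7, 289.5, 63.6]
ee_rot: [[0.933, 0.259, 0.25], [0.251, -0.966, 0.067], [0.259, -0.0, -0.966]]
ft_force: [-0.0, 0.7, -1.3]
gripper_width: 16.4
grip_force: 113.8
```

Still carrying slightly, so I'll go down another 1–2 mm until contact.

Request:
jog_arm:
  increments:
    - [[-0.0003,0,0.0012],[0,0,0],-1]
    - [[0,0,0],[0,0,0],-1]

```text
time_s: 26.12
tcp_pos: [515.9, 289.6, 63.1]
ee_rot: [[0.933, 0.259, 0.251], [0.25, -0.966, 0.068], [0.26, -0.0, -0.966]]
ft_force: [-2.4, -1.0, 2.9]
gripper_width: 16.5
grip_force: 114.9
```

Request:
jog_arm:
  increments:
    - [[-0.0003,0,0.0012],[0,0,0],-1]
    - [[0,0,0],[0,0,0],-1]

```text
time_s: 26.38
tcp_pos: [516.2, 289.9, 62.9]
ee_rot: [[0.932, 0.26, 0.252], [0.25, -0.966, 0.068], [0.261, -0.001, -0.965]]
ft_force: [-5.4, -3.3, 13.1]
gripper_width: 16.4
grip_force: 116.2
```

Seated. Opening, then withdrawing along the tool.

Request:
jog_arm:
  increments:
    - [[0.0003,0,-0.0012],[0,0,0],-1]
    - [[0,0,0],[0,0,0],0.4]
    - [[0,0,0],[0,0,0],0.4]
    - [[0,0,0],[0,0,0],0.4]
    - [[0,0,0],[0,0,0],0.4]

```text
time_s: 27.0
tcp_pos: [515.6, 289.4, 62.4]
ee_rot: [[0.933, 0.259, 0.25], [0.251, -0.966, 0.067], [0.259, 0.0, -0.966]]
ft_force: [-0.2, 0.5, 0.3]
gripper_width: 59.9
grip_force: 0.0
```

Request:
jog_arm:
  increments:
    - [[0,0,-0.02],[0,0,0],0.4]
    - [[0,0,-0.04],[0,0,0],0.4]
    - [[0,0,-0.06],[0,0,0],0.4]
    - [[0,0,-0.06],[0,0,0],0.4]
    - [[0,0,0],[0,0,0],0.4]

```text
time_s: 27.62
tcp_pos: [480.4, 281.5, 206.0]
ee_rot: [[0.931, 0.26, 0.254], [0.25, -0.965, 0.074], [0.265, -0.005, -0.964]]
ft_force: [0.9, 1.3, -0.0]
gripper_width: 59.7
grip_force: 0.0
```

Run:
```python
from lip import *
s=bot.read_state();print(s['time_s'],s['tcp_pos'],s['gripper_width'],s['ft_force'])
pan()
T=cam('top');S=cam('side');W=cam('wrist')
for o,z in(('scoop_grip',79),('scoop_mid',24),('scoop_lip',19),('sleeve_mid',29),('block',0),('goblet',0),('oil',0),('vase',0)):
  for n,c in(('wrist',W),('top',T),('side',S)):
    print(o,n,[(round(d['conf'],2),atz(c,*d['position'][::-1],z)[:2].round(0)) for d in vision.tip_of(n,o)[:2]])
```

```text
27.625 [480.422 281.526 206.036] 59.74133008167358 [ 0.911  1.293 -0.019]
top pan_floor [(array([457.8, 179.8]), 0.96)] knobs [([454, 182], 0.61), ([468, 198], 0.61), ([436, 178], 0.53), ([447, 193], 0.49), ([454, 196], 0.47), ([473, 190], 0.47)]
side pan_floor [(array([396.5, 361.3]), 0.86)] knobs [([384, 338], 0.64), ([376, 375], 0.55), ([373, 358], 0.54), ([376, 351], 0.48), ([389, 373], 0.44), ([388, 353], 0.38)]
scoop_grip wrist [(0.67, array([512., 288.]))]
scoop_grip top [(0.87, array([501., 286.])), (0.63, array([ 407., -127.]))]
scoop_grip side [(0.93, array([320., 535.])), (0.89, array([507., 276.]))]
scoop_mid wrist [(0.89, array([342., 436.])), (0.77, array([617., 317.]))]
scoop_mid top [(0.68, array([609., 318.]))]
scoop_mid side [(0.8, array([618., 304.])), (0.77, array([349., 444.]))]
scoop_lip wrist []
scoop_lip top [(0.92, array([695., 346.]))]
scoop_lip side [(0.97, array([693., 346.])), (0.77, array([353., 355.]))]
sleeve_mid wrist []
sleeve_mid top [(0.65, array([614.,  -2.]))]
sleeve_mid side [(0.7, array([617., -22.]))]
block wrist []
block top [(0.73, array([381., 135.])), (0.45, array([ 767., -157.]))]
block side []
goblet wrist [(0.45, array([509., 291.]))]
goblet top [(0.74, array([ 408., -148.]))]
goblet side [(0.87, array([ 401., -145.])), (0.62, array([ 767., -159.]))]
oil wrist []
oil top [(0.8, array([ 760., -158.]))]
oil side [(0.87, array([ 774., -152.])), (0.69, array([699., 368.]))]
vase wrist []
vase top [(0.73, array([789., 151.]))]
vase side [(0.73, array([791., 158.]))]
```

The scoop is back on the mat, the six knobs are in the pan, and the pan floor reads at about stop height. The sleeve is in the tray and the bystanders haven't moved.

```bash
python3 -c "
from cell import bot
print(bot.close_job())"
```

```text
the job is handed in; nothing more can be done
None
```

The job is handed in: sleeve set down in the blue tray, all six knobs in the pan with it resting on its stop, and the scoop released flat on its mat; the cell returned no verdict.

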